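# Dress the winter-village row in the Christmas shop

### The job

Finish the winter village: set the white chapel centred on the round wooden riser, square with the cottage, and stand the street lamp and the fir on the snow board so that everything forms one straight, evenly spaced row in the order chapel, lamp, cottage, fir - the lamp midway between chapel and cottage, the fir one equal step past the cottage on the side away from the chapel. Lay the birch log lengthwise and centred in the trough across the timber sledge's two bolsters, so that it lies still. Leave the nutcracker and the snow globe where they are, and do not drop or knock over any of the pieces.

Things in the scene. Friction and masses are not known exactly. Their poses are not given: they have to be found in the camera images.
- chapel: Loose chapel, 0.28 kg: white, 64 (x) x 50 (y) mm, grey-blue gabled roof, ridge along x (eaves 44, ridge 66 mm high); in its middle a white tower 30 x 30 mm, square with the nave, up to 105 mm, then a green spire to 132 mm. Grip the tower 76 to 104 mm up. Origin: centre of the underside, z up. Starts upright on the counter, x within 35 degrees of world x.
- lamp: Loose street lamp, 0.13 kg: black round foot 40 mm across, 8 mm thick, post 8 mm thick, at the top a round glowing yellow lantern 26 mm in diameter from 80 to 112 mm above the origin (grip it there), black cap to 125 mm. Origin: centre of the foot's underside, z up. Starts upright on the counter.
- fir: Loose turned wooden fir, 0.12 kg: light wood foot 48 mm across, three snow-dusted green tiers (widest 66 mm across, tapering, up to 96 mm high), topped by a plain gold cylinder 18 mm in diameter from 95 to 131 mm above the origin (grip it there). Origin: centre of the foot's underside, z up. Starts upright on the counter.
- log: Loose round birch log, white bark with dark bands, 0.05 kg, 28 mm in diameter, 100 mm long. Origin: its centre, on the axis, 14 mm above what it lies on; its x axis runs along the log. Starts lying on the counter, x within 30 degrees of world x; rolls if nudged.
- riser: Fixed round light-wood riser, 90 mm across, 22 mm high, on the white snow board (flat, 150 x 680 mm, top 8 mm above the counter, reaching past both ends of the row). Origin: centre of its underside, on the board. Riser and cottage stand 180 mm apart centre to centre, so one step of the row is 90 mm; the row line runs through both centres. Which one is on the left varies.
- cottage: Fixed half-timbered cottage with red gabled roof on the snow board: 62 x 62 mm, roof 70 mm across, 66 mm high, chimney to 75 mm. Origin: centre of its underside, on the board (8 mm above the counter); its y axis runs along the row (towards the riser or away from it), x across the row, as do the riser's axes.
- sledge: Fixed timber sledge on a white pad 128 x 78 mm, x lengthwise. Two crosswise bolsters 12 mm thick at x = -34 and +34 mm; their tops slope 15 degrees into a trough along y = 0, steel stakes 48 mm high at their ends (y = -30, +30). A log in the trough has its axis 38 mm above the origin (middle of the pad's underside, on the counter). Between the bolsters nothing is higher than 18 mm.
- nutcracker: Loose nutcracker soldier, red coat, black hat, 66 mm wide, 150 mm high, standing at one end of the work; to be left alone. Origin: centre of its underside.
- globe: Loose snow globe, glass ball on a dark wooden foot 84 mm across, 98 mm high, standing at the other end; to be left alone. Origin: centre of its underside.
Not all that is in view belongs to the job. Leave any blue or green look-alike of the lamp alone.

How it is judged:
By the outcome, as a careful person would: the job done as asked, in the order asked, and still so for the second after the job is handed in, with the robot touching nothing.
It also fails if it takes over 88 s, if anything falls off the work surface, if the arm or the gripper's body presses on something with over 40 N, if the wrist force passes 120 N, or if a joint passes its speed limit or range.

### The arm

A 6-joint arm with a two-finger parallel gripper is mounted at the origin on the work surface. World frame = base frame: x ahead of the robot, y to its left, z up, the work surface at z = 0. Lengths are in m, angles in rad, forces in N, time in s.
With the tool pointing down it reaches from about 0.3 to 0.875 m from the base axis. Payload 6.4 kg.
Tool frame: the origin (TCP) lies at the very end of the fingers, on their centre line; the grasp point (between the pads) lies 19 mm behind it; z points along the fingers, y is the line along which they close (so a half turn about z gives the same grasp; the last joint's range is limited). The gripper opens to 85 mm and grips with 20 to 120 N. Pads are 22 mm wide; open, the fingers measure 114 mm over their backs; the gripper's body (76 mm by 85 mm) begins 54 mm behind the grasp point. The pads swing forward as they close: fully open they stand 13 mm farther back than shut.
Start: joints at [-1.437, 0.181, 1.607, -0, 1.354, -0.206], TCP at [0.192, -0.542, 0.231] pointing down, gripper open.
Joint ranges: [-2.99, 2.99], [-0.89, 2.07], [0.3, 2.58], [-1.14, 4.28], [0, 2.63], [-3.12, 3.12]. Speed limits (rad/s): [2.57, 2.57, 3.01, 3.14, 3.14, 3.14].

### API

Orientations are given as a unit quaternion [w, x, y, z].
In Python, from bench import ctrl gives the robot as it stands.
- The arm moves only by the tool jog_arm, never from a script. Its argument "series" is a list that holds one entry, the list of rows, each a list of 7 numbers: the shift along the tool's x, y, z in mm, then the turn, a rotation vector about the tool's x, y, z in rad, then the finger opening in mm, from 0 to 85.4. In form: [[[tx, ty, tz, rx, ry, rz, gripper], ...]]. A call has exactly 10 rows; each row shifts and turns the commanded pose from where the row before left it, along the tool's axes as they then stand; what a row does not reach is not made up. A row lasts 1/10 s, in which the tool goes at most 50 mm and 8.59 degrees, less where a joint would pass 70% of its speed; a pose out of reach is approached as far as the arm can. A call with a gripper value outside its range is refused whole. The fingers move at their own pace and stop on an object; the grip force is fixed at half the most. Time passes only in rows, so rows that do not move let the fingers close, or fill a call up. It gives the time, the measured TCP pose, the force, the opening and the grip force at its end, in the units of the state.
- ctrl.get_obs(): the state, without advancing time (a new reading comes with each control period).
- ctrl.camera(name): name is "scene" or "top" or "wrist"; returns a dict with "frame" (384x512x3 uint8, blue, green, red), "z_map" (384x512 float32, m along the optical axis (not along the pixel's ray), 0 where there is no reading), "fx", "fy", "cx", "cy" (pixels), "xyz" and "rotation" of the camera in the world. Camera axes: x right, y down, z forward; pixel columns grow to the right and rows downward; lengths in m; the calibration is good to about 2 mm. A picture is of the moment at which its call begins.
- ctrl.hand_in(): hands the job in; it is judged then, once.
The state is a dict: "time_s": time; "q": joint angles; "dq": joint speeds; "joint_efforts": joint torques, N m; "eef_pos": TCP position; "eef_rot": TCP orientation; "wrist_force": force on the tool from outside, world axes, zero at the start; "torque": the same for the moment, N m; "opening": opening from 0.0 (shut) to 1.0 (fully open); "grasp_force": force on a finger pad.
Only numpy, scipy, OpenCV 4.12 (cv2) and the standard library are available. Lean on these libraries where they do the work, as an engineer would, in place of code of your own. Each camera call takes 0.05 s, during which the arm holds its last target. There are 200 camera calls.

## Working session

There is one attempt and no reset: what is moved stays moved. The work goes in short steps, Python scripts to look and compute and a tool call to move; the robot and the scene stay as the last step left them, time stands still between calls to the robot, and variables do not carry over. Pictures are saved under pics/ and viewed, at most 16 in all, crops included, and the job is handed in when it is done.

Besides the shell and the picture viewer there is one more tool, called after ">>>" as a command line: name --argument value ..., lists and objects as JSON in quotes. jog_arm: Moves the arm, as the interface text tells. Its arguments: {"type":"object","properties":{"series":{"type":"array"}},"required":["series"]}

```bash
ls; mkdir -p pics
cat > h.py <<'E'
import numpy as np, cv2, pickle
from bench import ctrl
from scipy.spatial.transform import Rotation as R
def snap(name,tag):
    c=ctrl.camera(name); pickle.dump(c,open(f'pics/{tag}.pkl','wb')); cv2.imwrite(f'pics/{tag}.png',c['frame']); return c
def load(tag): return pickle.load(open(f'pics/{tag}.pkl','rb'))
def rot(c):
    r=np.array(c['rotation'],float)
    return r if r.shape==(3,3) else R.from_quat(r,scalar_first=True).as_matrix()
def cloud(c):
    z=c['z_map']; v,u=np.mgrid[:z.shape[0],:z.shape[1]]
    p=np.stack([(u-c['cx'])/c['fx']*z,(v-c['cy'])/c['fy']*z,z],-1)
    return p@rot(c).T+np.array(c['xyz'])
def onplane(c,u,v,h):
    d=rot(c)@np.array([(u-c['cx'])/c['fx'],(v-c['cy'])/c['fy'],1]); o=np.array(c['xyz'])
    return o+d*(h-o[2])/d[2]
E
python3 - <<'E'
from h import *
print(ctrl.get_obs())
for n in('scene','top'):
    c=snap(n,n+'0'); print(n,c['xyz'],c['rotation'],c['fx'],c['fy'],c['cx'],c['cy'])
    cv2.imwrite(f'pics/{n}0b.png',cv2.resize(c['frame'],(800,600),interpolation=cv2.INTER_CUBIC))
E
```

```text
pics
{'time_s': 0.0, 'q': array([-1.43731831e+00,  1.81573582e-01,  1.60800223e+00, -4.21483728e-06,
        1.35377568e+00, -2.06305545e-01]), 'dq': array([ 0.00085299, -0.00144324, -0.00077507,  0.00093332, -0.00021563,
       -0.00186562]), 'joint_efforts': array([-1.53551773e-03, -4.44865680e+01, -3.51346064e+01, -2.95389782e-04,
        9.21854982e-03, -1.21741192e-05]), 'eef_pos': array([ 0.19157588, -0.54156923,  0.23036863]), 'eef_rot': array([-8.78912793e-04,  9.85602612e-01,  1.69076074e-01,  2.99597246e-05]), 'wrist_force': array([-0.29530303, -0.89001003, -0.8199271 ]), 'torque': array([-0.06836568, -0.0102908 ,  0.01803916]), 'grasp_force': 0.0, 'opening': 0.9970922730873093}
scene [1.48026042 0.09711208 0.79584024] [-0.30301882  0.59773931  0.6665309  -0.3265331 ] 479.37129963858945 479.37129963858945 262.83668158952787 189.63012914568753
top [0.37208422 0.01583405 1.10003439] [ 0.02959187 -0.70471248  0.70784914 -0.03813433] 372.6292717318566 372.6292717318566 257.9409836211667 190.81691000788422
```

View pics/scene0b.png

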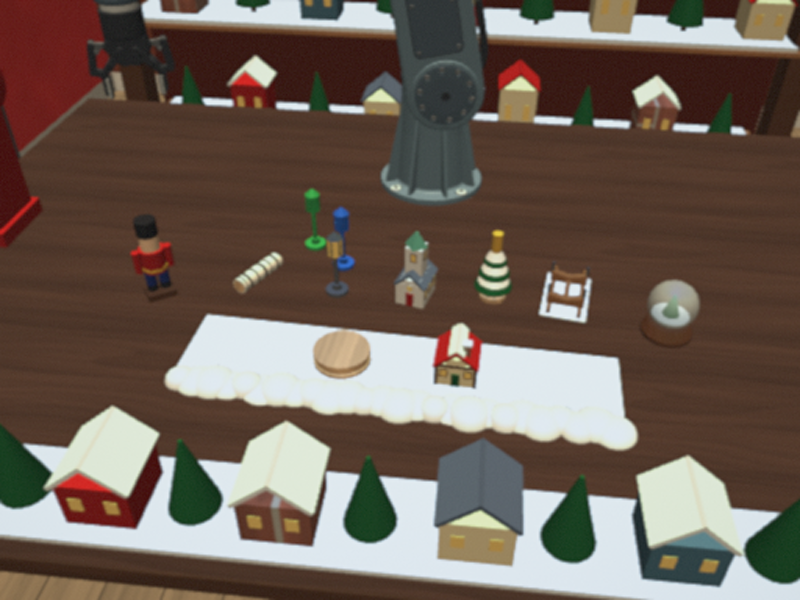

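View pics/top0b.png

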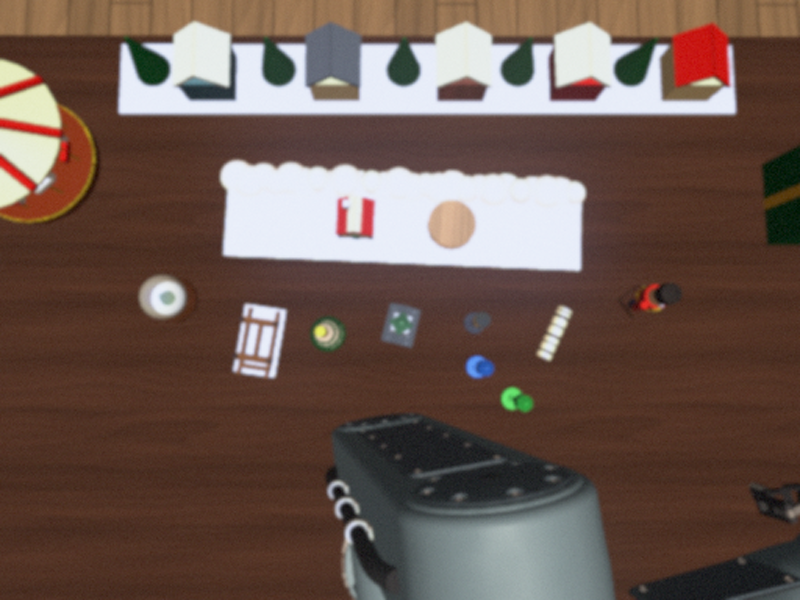

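Scene picture (800x600): the wanted black lamp with the yellow lantern is at (336,262). Its look-alikes are the blue lamp (342,237) and the green one (314,217). The chapel is at (416,272) with the fir at (494,268), and backdrop firs and houses stand on the shelf rows. The log is at (258,272), the sledge (567,293), the riser (342,353) and the cottage (457,357).

Top picture: lamp (477,322), blue (480,367), green (517,400), chapel (402,325), fir (326,333), log (555,333), sledge (260,341), riser (452,224), cottage (355,216). Next I'll take coarse metric positions and check the lamp in a crop.

Run:
```python
from h import *
s=512/800
t=load('top0'); sc=load('scene0'); ct=cloud(t); cs=cloud(sc)
P={'lamp':(477,322),'chapel':(402,325),'fir':(326,333),'log':(555,333),'sledge':(260,341),'riser':(452,224),'cottage':(355,216),'blue':(480,367),'green':(517,400),'nut':(660,297),'globe':(163,297)}
for k,(u,v) in P.items():
    c0=onplane(t,u*s,v*s,0.02)
    out=[]
    for c in (ct,cs):
        p=c.reshape(-1,3); p=p[np.isfinite(p).all(1)]
        q=p[(np.hypot(*(p[:,:2]-c0[:2]).T)<0.07)&(p[:,2]>0.012)&(p[:,2]<.2)]
        out+=[len(q),q[:,:2].min(0).round(3),q[:,:2].max(0).round(3),q[:,2].max().round(3)] if len(q) else [0]
    print(k,c0.round(3),*out)
w=snap('wrist','w0'); o=ctrl.get_obs(); Rt=R.from_quat(o['eef_rot'],scalar_first=True).as_matrix()
print('wcam in tool',Rt.T@(np.array(w['xyz'])-o['eef_pos']),(Rt.T@rot(w)).round(3),w['fx'],w['cx'],w['cy'])
a=sc['frame'][90:200,180:360]; cv2.imwrite('pics/crop1.png',cv2.resize(a,(800,489),interpolation=cv2.INTER_CUBIC))
```

```text
lamp [ 0.431 -0.135  0.02 ] 114 [ 0.362 -0.144] [ 0.445 -0.112] 0.125 260 [ 0.361 -0.145] [ 0.45  -0.119] 0.124
chapel [0.426 0.005 0.02 ] 497 [ 0.388 -0.026] [0.465 0.043] 0.134 775 [ 0.393 -0.03 ] [0.467 0.042] 0.132
fir [0.412 0.145 0.02 ] 411 [0.38  0.112] [0.443 0.175] 0.135 604 [0.4   0.109] [0.447 0.172] 0.133
log [ 0.41 -0.28  0.02] 345 [ 0.361 -0.309] [ 0.46  -0.244] 0.033 288 [ 0.367 -0.312] [ 0.465 -0.246] 0.032
sledge [0.397 0.267 0.02 ] 427 [0.332 0.235] [0.46  0.312] 0.052 442 [0.334 0.233] [0.462 0.307] 0.051
riser [ 0.616 -0.091  0.02 ] 869 [ 0.55  -0.154] [ 0.686 -0.022] 0.036 989 [ 0.572 -0.135] [ 0.686 -0.046] 0.034
cottage [0.632 0.092 0.02 ] 791 [0.574 0.025] [0.701 0.159] 0.087 1075 [0.59 0.04] [0.702 0.134] 0.085
blue [ 0.348 -0.139  0.02 ] 116 [ 0.296 -0.193] [ 0.363 -0.119] 0.126 191 [ 0.298 -0.195] [ 0.367 -0.122] 0.125
green [ 0.287 -0.206  0.02 ] 124 [ 0.278 -0.211] [ 0.304 -0.184] 0.124 188 [ 0.285 -0.213] [ 0.308 -0.186] 0.125
nut [ 0.476 -0.479  0.02 ] 454 [ 0.442 -0.453] [ 0.501 -0.409] 0.154 902 [ 0.446 -0.468] [ 0.505 -0.411] 0.153
globe [0.48  0.448 0.02 ] 831 [0.437 0.393] [0.516 0.468] 0.101 1101 [0.455 0.39 ] [0.522 0.47 ] 0.1
wcam in tool [ 0.06564064  0.00070453 -0.14500696] [[-0.    -0.965 -0.261]
 [ 1.    -0.    -0.   ]
 [ 0.    -0.261  0.965]] 301.6109846331528 257.94823585678915 188.48510573255456
```

View pics/crop1.png

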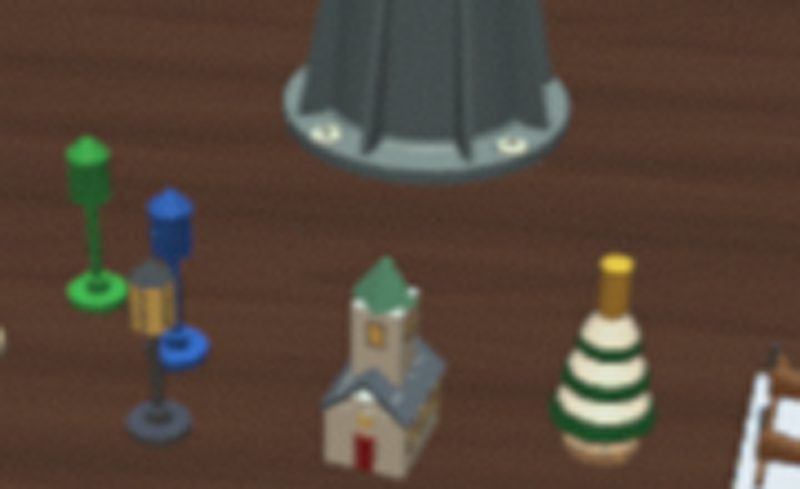

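The crop confirms the wanted lamp: amber lantern with black foot and cap at (155,310). The blue and green ones at (170,230) and (90,180) are the look-alikes. I'll move to a wrist viewing pose with yaw 0.

>>> jog_arm --series '[[[0, 0, -10, 0, 0, 0.113, 85], [0, 0, -10, 0, 0, 0.113, 85], [0, 0, -10, 0, 0, 0.113, 85], [19, -45, 0, 0, 0, 0, 85], [19, -45, 0, 0, 0, 0, 85], [19, -45, 0, 0, 0, 0, 85], [19, -45, 0, 0, 0, 0, 85], [19, -45, 0, 0, 0, 0, 85], [19, -45, 0, 0, 0, 0, 85], [19, -45, 0, 0, 0, 0, 85]]]'

```text
time_s: 1.15
eef_pos: [0.3246, -0.2251, 0.2612]
eef_rot: [0.0, 1.0, 0.0, 0.0]
wrist_force: [1.0, -0.1, 0.8]
opening: 0.995
grasp_force: 0.0
```

>>> jog_arm --series '[[[20, -45, 0, 0, 0, 0, 85], [20, -45, 0, 0, 0, 0, 85], [20, -45, 0, 0, 0, 0, 85], [20, -45, 0, 0, 0, 0, 85], [20, -45, 0, 0, 0, 0, 85], [0, 0, 0, 0, 0, 0, 85], [0, 0, 0, 0, 0, 0, 85], [0, 0, 0, 0, 0, 0, 85], [0, 0, 0, 0, 0, 0, 85], [0, 0, 0, 0, 0, 0, 85]]]'

```text
time_s: 2.15
eef_pos: [0.424, -0.0033, 0.2613]
eef_rot: [0.0, 1.0, -0.001, 0.0]
wrist_force: [-0.8, -0.3, -0.6]
opening: 0.996
grasp_force: 0.0
```

Run:
```python
from h import *
c=snap('wrist','w1'); o=ctrl.get_obs(); print(o['time_s'],o['eef_pos'],o['eef_rot'])
cv2.imwrite('pics/w1b.png',cv2.resize(c['frame'],(800,600),interpolation=cv2.INTER_CUBIC))
```

```text
2.2 [ 0.42407892 -0.00318875  0.26132009] [ 4.74031941e-05  9.99999507e-01 -9.90470873e-04  4.14944152e-05]
```

View pics/w1b.png

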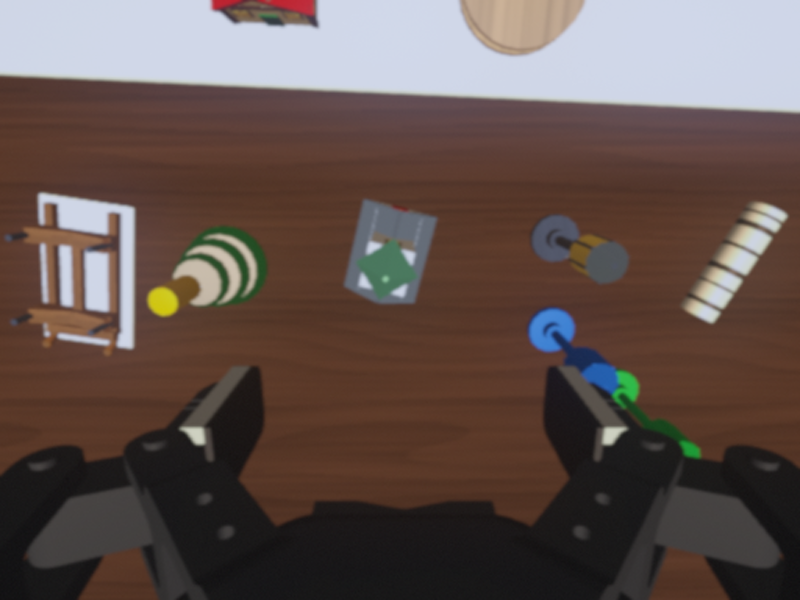

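Wrist view (800x600): chapel roof centre is about (390,255) and spire tip (385,279). The lamp foot is at (555,238) with its cap at (607,262), and the fir's gold top is at (163,300). The log runs (700,312) to (770,212), the sledge is at (87,270), and the riser and cottage are cut off at the top. I'll move forward for the row.

>>> jog_arm --series '[[[42, 0, 0, 0, 0, 0, 85], [42, 0, 0, 0, 0, 0, 85], [42, 0, 0, 0, 0, 0, 85], [42, 0, 0, 0, 0, 0, 85], [0, 0, 0, 0, 0, 0, 85], [0, 0, 0, 0, 0, 0, 85], [0, 0, 0, 0, 0, 0, 85], [0, 0, 0, 0, 0, 0, 85], [0, 0, 0, 0, 0, 0, 85], [0, 0, 0, 0, 0, 0, 85]]]'

```text
time_s: 3.2
eef_pos: [0.5919, -0.0018, 0.2621]
eef_rot: [0.0, 1.0, 0.0, 0.001]
wrist_force: [-0.6, -0.7, -0.2]
opening: 0.992
grasp_force: 0.0
```

Run:
```python
from h import *
c=snap('wrist','w2'); o=ctrl.get_obs(); print(o['time_s'],o['eef_pos'],o['eef_rot'])
cv2.imwrite('pics/w2b.png',cv2.resize(c['frame'],(800,600),interpolation=cv2.INTER_CUBIC))
w1=load('w1'); s=.64
def two(a,b): # triangulate pixel pair w1,w2
    ds=[];os=[]
    for c_,p in((w1,a),(c,b)):
        d=rot(c_)@np.array([(p[0]*s-c_['cx'])/c_['fx'],(p[1]*s-c_['cy'])/c_['fy'],1]);ds.append(d/np.linalg.norm(d));os.append(np.array(c_['xyz']))
    A=sum(np.eye(3)-np.outer(d,d) for d in ds);b=sum((np.eye(3)-np.outer(d,d))@o for d,o in zip(ds,os));return np.linalg.solve(A,b)
# depth clouds, ground level check and slices
for n,k in(('w1',w1),('w2',c)):
    p=cloud(k).reshape(-1,3); p=p[p[:,2]>-.05]
    h,e=np.histogram(p[:,2],bins=np.arange(-.006,.014,.001)); print(n,h)
    def box(name,xy,r,z0,z1):
        q=p[(np.hypot(*(p[:,:2]-xy).T)<r)&(p[:,2]>z0)&(p[:,2]<z1)]
        if len(q)<8: print(n,name,len(q)); return
        (cx,cy),(a,b),ang=cv2.minAreaRect((q[:,:2]*1000).astype(np.float32))
        print(n,name,len(q),'rect c',round(cx,1),round(cy,1),'size',round(a,1),round(b,1),'ang',round(ang,1),'z med/max',np.median(q[:,2]).round(4),q[:,2].max().round(4),'mean',(q[:,:2].mean(0)*1000).round(1))
    box('lampcap',(.431,-.135),.05,.11,.14)
    box('firtop',(.412,.143),.05,.127,.14)
    box('chapelroof',(.427,.005),.06,.035,.072)
    box('spire',(.427,.005),.06,.12,.14)
    box('tower',(.427,.005),.06,.075,.14)
    box('log',(.413,-.278),.07,.012,.04)
    box('sledgepad',(.397,.272),.085,.003,.06)
    box('sledgehi',(.397,.272),.085,.022,.06)
    box('riser',(.62,-.09),.055,.024,.04)
    box('cottage',(.628,.087),.07,.04,.1)
    box('cotridge',(.628,.087),.07,.066,.1)
```

```text
3.25 [ 0.5919816  -0.00182381  0.26192239] [9.97960326e-05 9.99999817e-01 3.59755512e-04 4.76965244e-04]
w1 [    0     0     0     0     0    87  3087 25581 49239 23137  2876   661
  1319   786  1247  6612 12684  7144  1240]
w1 lampcap 605 rect c 431.9 -131.6 size 25.8 27.2 ang 24.3 z med/max 0.118 0.1271 mean [ 433.  -129.3]
w1 firtop 326 rect c 412.4 141.2 size 17.2 17.7 ang 40.3 z med/max 0.1332 0.1355 mean [413.1 140.2]
w1 chapelroof 1668 rect c 426.4 7.4 size 57.1 70.2 ang 75.6 z med/max 0.0525 0.0716 mean [433.4   6.7]
w1 spire 315 rect c 426.4 7.1 size 17.4 18.1 ang 30.0 z med/max 0.125 0.1354 mean [427.7   7. ]
w1 tower 1102 rect c 426.6 7.3 size 38.0 38.2 ang 54.3 z med/max 0.1136 0.1354 mean [429.6   6.6]
w1 log 1988 rect c 411.8 -277.1 size 27.4 100.5 ang 63.4 z med/max 0.0277 0.033 mean [ 415.1 -273.6]
w1 sledgepad 7236 rect c 396.0 268.3 size 159.9 168.9 ang 77.5 z med/max 0.0073 0.052 mean [404.4 267.9]
w1 sledgehi 1357 rect c 389.0 273.4 size 66.3 105.3 ang 81.2 z med/max 0.0299 0.052 mean [401.4 271.7]
w1 riser 1842 rect c 587.9 -89.0 size 84.9 31.5 ang 89.7 z med/max
[... 583 characters left out ...]
r 1037 rect c 429.7 7.0 size 40.6 33.8 ang 80.6 z med/max 0.1083 0.1301 mean [436.2   6.4]
w2 log 1014 rect c 428.8 -284.1 size 26.7 65.2 ang 64.2 z med/max 0.0269 0.0329 mean [ 432.8 -281.3]
w2 sledgepad 2831 rect c 433.4 287.9 size 91.3 153.0 ang 32.9 z med/max 0.0073 0.0518 mean [437.5 272.3]
w2 sledgehi 601 rect c 426.4 267.3 size 65.0 30.9 ang 80.7 z med/max 0.0296 0.0518 mean [436.6 266.5]
w2 riser 4192 rect c 617.3 -89.5 size 89.6 88.5 ang 88.2 z med/max 0.0325 0.0351 mean [618.4 -89.1]
w2 cottage 3569 rect c 625.3 90.5 size 69.1 68.2 ang 87.4 z med/max 0.0649 0.0877 mean [626.3  85.4]
w2 cotridge 1689 rect c 625.0 92.5 size 68.1 35.9 ang 0.9 z med/max 0.0773 0.0877 mean [628.2  89.5]
```

View pics/w2b.png

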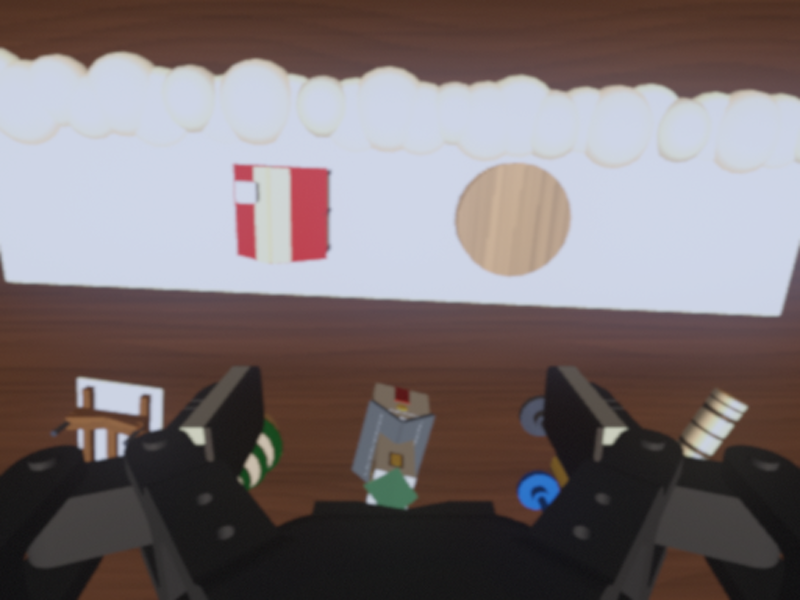

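The row view shows the riser centre at (513,219) and the cottage at (282,214). The board's front edge runs (5,282) to (780,316), so the row is turned about -2.5°. The chapel is at (426.4, 7.3) mm with yaw about -14.4°. I'll approach the chapel.

>>> jog_arm --series '[[[-41.4, -2.3, 0, 0, 0, 0, 85], [-41.4, -2.3, 0, 0, 0, 0, 85], [-41.4, -2.3, 0, 0, 0, 0, 85], [-41.4, -2.2, 0, 0, 0, 0, 85], [0, 0, 0, 0, 0, 0.126, 85], [0, 0, 0, 0, 0, 0.126, 85], [0, 0, 0, 0, 0, 0, 85], [0, 0, 40, 0, 0, 0, 85], [0, 0, 40, 0, 0, 0, 85], [0, 0, 40, 0, 0, 0, 85]]]'

```text
time_s: 4.25
eef_pos: [0.427, 0.0071, 0.1405]
eef_rot: [0.0, 0.992, -0.123, 0.001]
wrist_force: [0.3, -0.3, 0.0]
opening: 0.994
grasp_force: 0.0
```

```bash
cat >> h.py <<'E'
def pose():
    o=ctrl.get_obs(); m=R.from_quat(o['eef_rot'],scalar_first=True).as_matrix()
    print('t',round(o['time_s'],2),'pos',(o['eef_pos']*1000).round(1),'yaw',np.degrees(np.arctan2(m[1,0],m[0,0])).round(2),'tilt',(m[:2,2]).round(4),'f',o['wrist_force'].round(1),'op',round(o['opening'],3),'grip',o['grasp_force']); return o,m
def to(x,y,z=None):  # remaining move in tool axes, mm
    o,m=pose(); d=np.array([x,y,z if z else o['eef_pos'][2]*1000])-o['eef_pos']*1000; print('tool move',(m.T@d).round(1))
E
python3 - <<'E'
from h import *
to(426.4,7.3,71)
w2=load('w2');p=cloud(w2)
# board edge fit
z=p[...,2]; m=((z>.006)&(z<.0145)).astype(np.uint8)
pts=[]
for u in range(20,490,5):
    col=np.where(m[:,u]&(p[:,u,0]<.62))[0]
    if len(col): pts.append(p[col[p[col,u,0].argmin()],u])
pts=np.array(pts); x=np.median(pts[:,0]); 
k=np.polyfit(pts[:,1],pts[:,0],1)
for _ in range(4):
    r=pts[:,0]-np.polyval(k,pts[:,1]); pts=pts[abs(r)<max(1.5*r.std(),.002)]; k=np.polyfit(pts[:,1],pts[:,0],1)
print('edge',len(pts),'deg',np.degrees(np.arctan(k[0])),r.std())
q=p.reshape(-1,3); 
q=q[(np.hypot(q[:,0]-.617,q[:,1]+.0895)<.06)&(q[:,2]>.027)&(q[:,2]<.037)]
(c,r)=cv2.minEnclosingCircle((q[:,:2]*1000).astype(np.float32));print('riser',c,r,q[:,:2].mean(0))
E
```

```text
t 4.25 pos [427.    7.1 140.5] yaw -14.16 tilt [ 0.0018 -0.0005] f [ 0.3 -0.3  0. ] op 0.994 grip 0.0
tool move [-0.8 -0.  69.5]
edge 61 deg 2.6111735946453765 0.0006318756020773337
riser (617.0338134765625, -89.47278594970703) 45.17374038696289 [ 0.61835433 -0.08912107]
```

>>> jog_arm --series '[[[-0.8, 0, 30, 0, 0, 0.004, 85], [0, 0, 30, 0, 0, 0, 85], [0, 0, 10, 0, 0, 0, 85], [0, 0, 0, 0, 0, 0, 30], [0, 0, 0, 0, 0, 0, 24], [0, 0, 0, 0, 0, 0, 20], [0, 0, 0, 0, 0, 0, 20], [0, 0, 0, 0, 0, 0, 20], [0, 0, 0, 0, 0, 0, 20], [0, 0, 0, 0, 0, 0, 20]]]'

```text
time_s: 5.25
eef_pos: [0.4273, 0.0072, 0.0728]
eef_rot: [0.0, 0.992, -0.127, 0.002]
wrist_force: [-0.9, 0.9, 6.9]
opening: 0.345
grasp_force: 60.5
```

Run:
```python
from h import *
pose()
```

```text
t 5.25 pos [427.3   7.2  72.8] yaw -14.61 tilt [ 0.0032 -0.0006] f [-0.9  0.9  6.9] op 0.345 grip 60.47263562679291
```

>>> jog_arm --series '[[[0, 0, -10, 0, 0, 0, 20], [0, 0, -20, 0, 0, 0, 20], [0, 0, -30, 0, 0, 0, 20], [0, 0, -20, 0, 0, 0, 20], [0, 0, 0, 0, 0, -0.105, 20], [0, 0, 0, 0, 0, -0.105, 20], [0, 0, 0, 0, 0, 0, 20], [0, 0, 0, 0, 0, 0, 20], [0, 0, 0, 0, 0, 0, 20], [0, 0, 0, 0, 0, 0, 20]]]'

```text
time_s: 6.25
eef_pos: [0.4257, 0.0074, 0.1512]
eef_rot: [-0.0, 1.0, -0.023, -0.0]
wrist_force: [-0.0, -0.6, -2.9]
opening: 0.34
grasp_force: 59.7
```

Run:
```python
from h import *
c=snap('wrist','w3'); o,m=pose()
to(617.1,-89.5)
p=(cloud(c)-o['eef_pos'])@m*1000   # tool frame
cv2.imwrite('pics/w3b.png',cv2.resize(c['frame'],(800,600),interpolation=cv2.INTER_CUBIC))
q=p.reshape(-1,3)
q=q[(abs(q[:,1])<45)&(abs(q[:,0])<60)&(q[:,2]>8)&(q[:,2]<32)]
print(len(q)); print(cv2.minAreaRect(q[:,:2].astype(np.float32)))
```

```text
t 6.3 pos [425.7   7.4 151.2] yaw -2.64 tilt [-0.0004  0.0001] f [-0.1  0.1 -2.3] op 0.345 grip 59.74924564361572
t 6.3 pos [425.7   7.4 151.2] yaw -2.64 tilt [-0.0004  0.0001] f [-0.1  0.1 -2.3] op 0.345 grip 59.74924564361572
tool move [ 1.956e+02  8.790e+01 -1.000e-01]
3879
((13.744744300842285, 0.4026641845703125), (41.12007141113281, 57.35390090942383), 0.08052750676870346)
```

View pics/w3b.png

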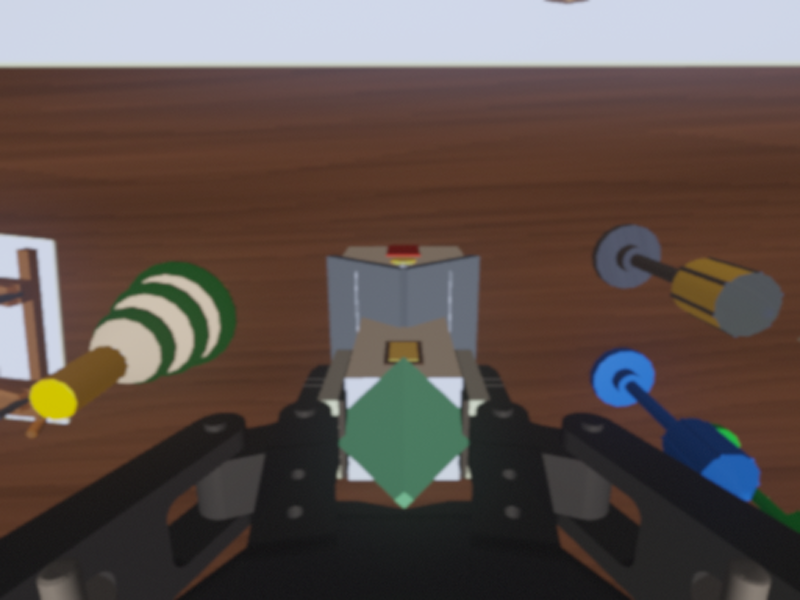

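Held chapel sits square and centred between the fingers (tower at (404,430), board edge level at row 67). I'll carry it to above the riser.

>>> jog_arm --series '[[[28.1, 12.5, 0, 0, 0, 0, 20], [28.1, 12.5, 0, 0, 0, 0, 20], [28.1, 12.5, 0, 0, 0, 0, 20], [28.1, 12.5, 0, 0, 0, 0, 20], [28.1, 12.5, 0, 0, 0, 0, 20], [28, 12.5, 0, 0, 0, 0, 20], [28, 12.5, 0, 0, 0, 0, 20], [0, 0, 15, 0, 0, 0, 20], [0, 0, 15, 0, 0, 0, 20], [0, 0, 6, 0, 0, 0, 20]]]'

```text
time_s: 7.3
eef_pos: [0.6156, -0.0879, 0.1119]
eef_rot: [-0.001, 1.0, -0.023, -0.003]
wrist_force: [-1.7, -0.4, -3.0]
opening: 0.34
grasp_force: 59.8
```

Run:
```python
from h import *
c=snap('wrist','w4'); to(617.1,-89.5)
cv2.imwrite('pics/w4b.png',cv2.resize(c['frame'],(800,600),interpolation=cv2.INTER_CUBIC))
```

```text
t 7.35 pos [615.4 -87.7 111.7] yaw -2.58 tilt [-0.0059  0.0021] f [-1.3  0.3 -3.6] op 0.345 grip 59.810888171195984
tool move [ 1.8  1.7 -0. ]
```

View pics/w4b.png

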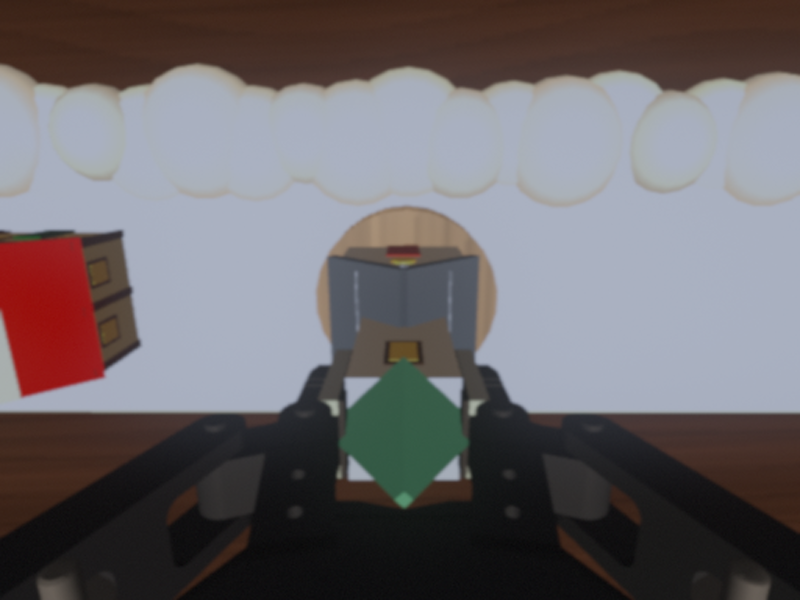

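Chapel hovers over the riser: riser disc spans x 317–497, and the chapel roof is centred at 404. I'll settle and check the remaining offset.

>>> jog_arm --series '[[[0, 0, 3, 0, 0, 0, 20], [0, 0, 0, 0, 0, 0, 20], [0, 0, 0, 0, 0, 0, 20], [0, 0, 0, 0, 0, 0, 20], [0, 0, 0, 0, 0, 0, 20], [0, 0, 0, 0, 0, 0, 20], [0, 0, 0, 0, 0, 0, 20], [0, 0, 0, 0, 0, 0, 20], [0, 0, 0, 0, 0, 0, 20], [0, 0, 0, 0, 0, 0, 20]]]'

```text
time_s: 8.35
eef_pos: [0.6182, -0.0889, 0.1123]
eef_rot: [-0.0, 1.0, -0.023, -0.0]
wrist_force: [-0.4, 1.4, -2.5]
opening: 0.344
grasp_force: 59.8
```

Run:
```python
from h import *
c=snap('wrist','w5'); to(617.1,-89.5)
o,m=pose(); p=((cloud(c)-o['eef_pos'])@m*1000); z=cloud(c)[...,2]
q=p[(z>.026)&(z<.037)&(p[...,0]>-10)&(abs(p[...,1])<60)]
# riser rim fit: outermost points
ang=np.degrees(np.arctan2(q[:,1],q[:,0]));rr=np.hypot(q[:,0],q[:,1]);e=[]
for a in range(-60,61,4):
    s=q[(abs(ang-a)<2)]; 
    if len(s): s2=s[np.hypot(s[:,0],s[:,1]).argmax()]; e.append(s2[:2])
e=np.array(e); A=np.c_[2*e,np.ones(len(e))]; s=np.linalg.lstsq(A,(e**2).sum(1),rcond=None)[0]; print('riser in tool',s[:2],np.sqrt(s[2]+s[0]**2+s[1]**2),len(e))
from scipy.optimize import least_squares
print(least_squares(lambda t:np.hypot(*(e-t).T)-45,[0,0],loss='soft_l1').x)
```

```text
t 8.4 pos [618.2 -88.9 112.3] yaw -2.59 tilt [-0.0001  0.    ] f [-0.5 -0.2 -3. ] op 0.341 grip 59.816930294036865
tool move [-1.1  0.6  0. ]
t 8.4 pos [618.2 -88.9 112.3] yaw -2.59 tilt [-0.0001  0.    ] f [-0.5 -0.2 -3. ] op 0.341 grip 59.816930294036865
riser in tool [-0.43932846  0.76860963] 44.26999246747957 31
[-1.29920143  0.7708451 ]
```

>>> jog_arm --series '[[[-0.2, 0.3, 3, 0, 0, 0, 20], [0, 0, 3, 0, 0, 0, 20], [0, 0, 2, 0, 0, 0, 20], [0, 0, 0.8, 0, 0, 0, 20], [0, 0, 0, 0, 0, 0, 20], [0, 0, 0, 0, 0, 0, 20], [0, 0, 0, 0, 0, 0, 20], [0, 0, 0, 0, 0, 0, 20], [0, 0, 0, 0, 0, 0, 20], [0, 0, 0, 0, 0, 0, 20]]]'

```text
time_s: 9.4
eef_pos: [0.618, -0.0892, 0.1035]
eef_rot: [0.0, 1.0, -0.023, 0.0]
wrist_force: [-0.1, 0.0, -2.7]
opening: 0.341
grasp_force: 60.0
```

>>> jog_arm --series '[[[0, 0, 0.6, 0, 0, 0, 20], [0, 0, 0.6, 0, 0, 0, 20], [0, 0, 0, 0, 0, 0, 20], [0, 0, 0, 0, 0, 0, 20], [0, 0, 0, 0, 0, 0, 20], [0, 0, 0, 0, 0, 0, 20], [0, 0, 0, 0, 0, 0, 20], [0, 0, 0, 0, 0, 0, 20], [0, 0, 0, 0, 0, 0, 20], [0, 0, 0, 0, 0, 0, 20]]]'

```text
time_s: 10.4
eef_pos: [0.6182, -0.0893, 0.103]
eef_rot: [0.0, 1.0, -0.023, 0.0]
wrist_force: [-3.5, 2.0, 5.9]
opening: 0.344
grasp_force: 60.7
```

>>> jog_arm --series '[[[0, 0, 0, 0, 0, 0, 40], [0, 0, 0, 0, 0, 0, 60], [0, 0, 0, 0, 0, 0, 60], [0, 0, 0, 0, 0, 0, 60], [0, 0, -20, 0, 0, 0, 60], [0, 0, -40, 0, 0, 0, 60], [0, 0, -40, 0, 0, 0, 60], [0, 0, 0, 0, 0, 0, 60], [-37, 10.5, 0, 0, 0, 0, 60], [-37, 10.5, 0, 0, 0, 0, 60]]]'

```text
time_s: 11.4
eef_pos: [0.5424, -0.1068, 0.2016]
eef_rot: [-0.0, 1.0, -0.022, -0.0]
wrist_force: [-0.0, -0.5, -0.1]
opening: 0.699
grasp_force: 0.0
```

>>> jog_arm --series '[[[-37, 10.5, 0, 0, 0, 0, 60], [-37, 10.5, 0, 0, 0, 0, 60], [-37, 10.5, 0, 0, 0, 0, 60], [0, 0, 0, 0, 0, 0, 60], [0, 0, 0, 0, 0, 0, 60], [0, 0, 0, 0, 0, 0, 60], [0, 0, 0, 0, 0, 0, 60], [0, 0, 0, 0, 0, 0, 60], [0, 0, 0, 0, 0, 0, 60], [0, 0, 0, 0, 0, 0, 60]]]'

```text
time_s: 12.4
eef_pos: [0.431, -0.1332, 0.2021]
eef_rot: [-0.0, 1.0, -0.022, -0.0]
wrist_force: [0.8, 0.4, 0.4]
opening: 0.705
grasp_force: 0.0
```

Run:
```python
from h import *
c=snap('wrist','w6'); o,m=pose()
cv2.imwrite('pics/w6b.png',cv2.resize(c['frame'],(800,600),interpolation=cv2.INTER_CUBIC))
p=cloud(c)*1000
P=p.reshape(-1,3)
for z0,z1 in((4,12),(84,113),(116,130),(122,130)):
    q=P[(np.hypot(P[:,0]-431,P[:,1]+133)<30)&(P[:,2]>z0)&(P[:,2]<z1)]
    if len(q)>5: print(z0,len(q),cv2.minAreaRect(q[:,:2].astype(np.float32)),cv2.minEnclosingCircle(q[:,:2].astype(np.float32)),q.max(0))
```

```text
t 12.45 pos [ 430.9 -133.2  202.2] yaw -2.57 tilt [-0.0002  0.0002] f [0.7 0.3 0.2] op 0.702 grip 0.0
4 550 ((437.9271240234375, -134.59844970703125), (53.741207122802734, 43.35619354248047), 76.10697937011719) ((433.22821044921875, -134.79605102539062), 28.664506912231445) [ 459.54677169 -106.99572222   11.96899665]
84 193 ((440.7765808105469, -132.43380737304688), (25.650625228881836, 9.773660659790039), 89.32874298095703) ((435.89007568359375, -132.37655639648438), 12.82541275024414) [ 445.63811369 -119.55212678  112.94556649]
116 661 ((432.12701416015625, -131.45523071289062), (23.784143447875977, 23.99717903137207), 11.497541427612305) ((432.1063232421875, -131.9921417236328), 12.549007415771484) [ 444.57696129 -119.55495545  127.81917967]
122 158 ((432.32122802734375, -131.96548461914062), (11.87035846710205, 11.378387451171875), 26.643842697143555) ((431.90240478515625, -131.94992065429688), 6.505654811859131) [ 438.080552   -126.22118073  127.81917967]
```

View pics/w6b.png

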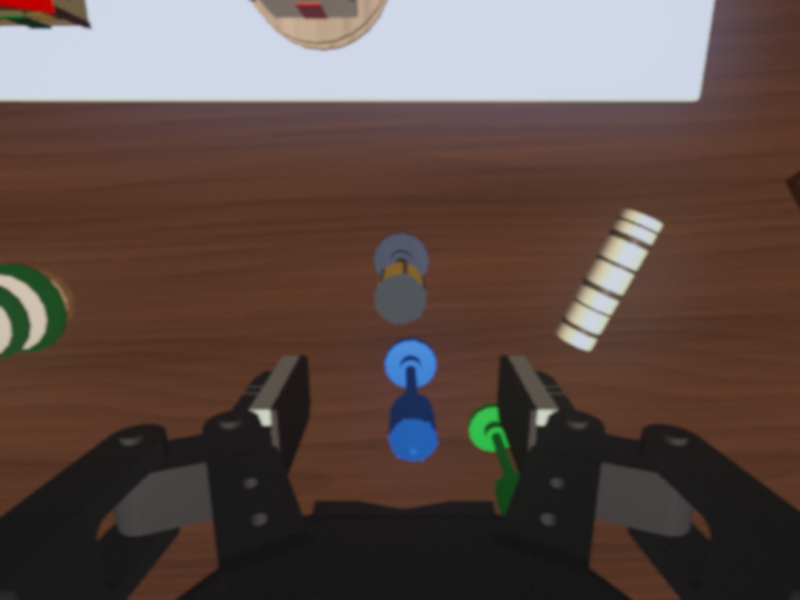

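Wrist picture: wanted lamp cap at (401,297), foot (402,258), centred between the fingers. Blue at (412,440) and green at (490,430) are clear of the finger line. I'll descend and grip.

>>> jog_arm --series '[[[1.1, -1.3, 30, 0, 0, 0, 60], [0, 0, 40, 0, 0, 0, 60], [0, 0, 40, 0, 0, 0, 60], [0, 0, 15, 0, 0, 0, 60], [0, 0, 0, 0, 0, 0, 45], [0, 0, 0, 0, 0, 0, 32], [0, 0, 0, 0, 0, 0, 20], [0, 0, 0, 0, 0, 0, 15], [0, 0, 0, 0, 0, 0, 15], [0, 0, 0, 0, 0, 0, 15]]]'

```text
time_s: 13.45
eef_pos: [0.4329, -0.1326, 0.0785]
eef_rot: [0.001, 1.0, -0.023, 0.001]
wrist_force: [0.7, 0.4, 6.2]
opening: 0.288
grasp_force: 59.6
```

>>> jog_arm --series '[[[0, 0, 0, 0, 0, 0, 15], [0, 0, 0, 0, 0, 0, 15], [0, 0, -5, 0, 0, 0, 15], [0, 0, -25, 0, 0, 0, 15], [0, 0, -40, 0, 0, 0, 15], [0, 0, -40, 0, 0, 0, 15], [0, 0, 0, 0, 0, 0, 15], [0, 0, 0, 0, 0, 0, 15], [0, 0, 0, 0, 0, 0, 15], [0, 0, 0, 0, 0, 0, 15]]]'

```text
time_s: 14.45
eef_pos: [0.4309, -0.1314, 0.1856]
eef_rot: [-0.001, 1.0, -0.023, -0.001]
wrist_force: [0.1, 0.5, -2.0]
opening: 0.287
grasp_force: 59.2
```

Run:
```python
from h import *
c=snap('wrist','w7'); o,m=pose()
cv2.imwrite('pics/w7b.png',cv2.resize(c['frame'],(800,600),interpolation=cv2.INTER_CUBIC))
p=((cloud(c)-o['eef_pos'])@m*1000).reshape(-1,3)
# lantern cap in tool: ends 125-77=48 below..; 
for z0,z1 in ((-60,-37),(-60,-44)):
    q=p[(np.hypot(p[:,0],p[:,1])<22)&(p[:,2]>z0)&(p[:,2]<z1)]; 
    if len(q)>5: print(z0,z1,len(q),cv2.minEnclosingCircle(q[:,:2].astype(np.float32)),q[:,2].min())
u=np.array([.9990,-.0454]); a=np.radians(2.6); row=np.array([np.sin(a),np.cos(a)])
# foot
q=p[(np.hypot(p[:,0],p[:,1])<35)&(p[:,2]>60)&(p[:,2]<80)];print('foot',len(q),cv2.minEnclosingCircle(q[:,:2].astype(np.float32)) if len(q)>5 else '',np.median(q[:,2]) if len(q) else '')
L=np.array([617.1,-89.5])+90*row; print('lamp place',L,'fir place',np.array([617.1,-89.5])+270*row)
to(*L)
```

```text
t 14.5 pos [ 431.  -131.5  185.8] yaw -2.59 tilt [-0.0026  0.0016] f [ 0.6 -0.2 -1.9] op 0.293 grip 59.1781510587316
-60 -37 4258 ((3.084336996078491, 0.10213615000247955), 20.595415115356445) -59.989100416698946
-60 -44 1363 ((4.49754524230957, 0.016350338235497475), 19.98785400390625) -59.989100416698946
foot 1639 ((-1.1435041427612305, -0.16221210360527039), 19.944726943969727) 68.22308331357999
lamp place [6.21182669e+02 4.07351281e-01] fir place [629.34800679 180.22205384]
t 14.5 pos [ 431.  -131.5  185.8] yaw -2.59 tilt [-0.0026  0.0016] f [ 0.6 -0.2 -1.9] op 0.293 grip 59.1781510587316
tool move [ 184.  -140.4   -0.3]
```

View pics/w7b.png

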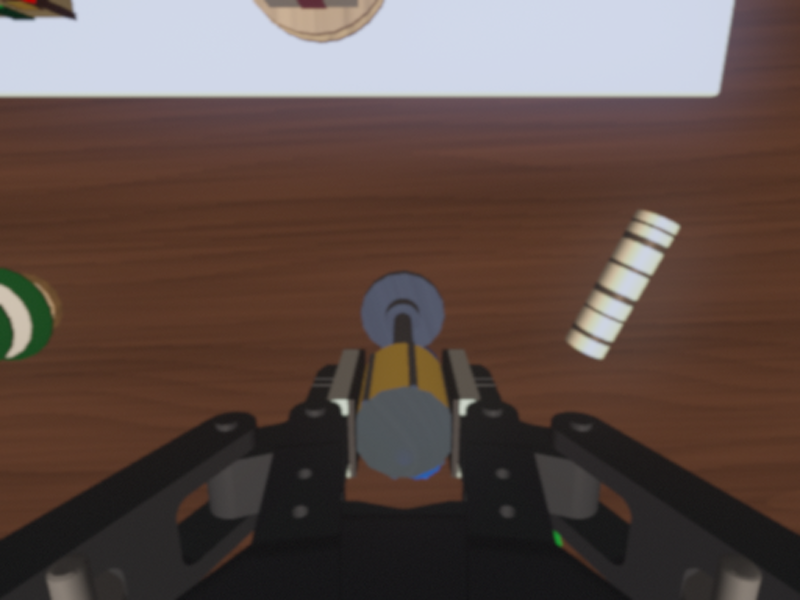

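Lamp held straight: foot at (402,311), lantern at (405,430). Carrying it to above its spot.

>>> jog_arm --series '[[[23.1, -17.5, 0, 0, 0, 0, 15], [23.1, -17.5, 0, 0, 0, 0, 15], [23.1, -17.5, 0, 0, 0, 0, 15], [23.1, -17.5, 0, 0, 0, 0, 15], [23.2, -17.6, 0, 0, 0, 0, 15], [23.2, -17.6, 0, 0, 0, 0, 15], [23.2, -17.6, 0, 0, 0, 0, 15], [23.1, -17.5, 0, 0, 0, 0, 15], [0, 0, 20, 0, 0, 0, 15], [0, 0, 20, 0, 0, 0, 15]]]'

```text
time_s: 15.5
eef_pos: [0.6236, 0.0005, 0.1458]
eef_rot: [-0.0, 1.0, -0.022, -0.0]
wrist_force: [-0.6, 0.3, -1.5]
opening: 0.288
grasp_force: 59.2
```

>>> jog_arm --series '[[[0, 0, 20, 0, 0, 0, 15], [0, 0, 20, 0, 0, 0, 15], [0, 0, 0, 0, 0, 0, 15], [0, 0, 0, 0, 0, 0, 15], [0, 0, 0, 0, 0, 0, 15], [0, 0, 0, 0, 0, 0, 15], [0, 0, 0, 0, 0, 0, 15], [0, 0, 0, 0, 0, 0, 15], [0, 0, 0, 0, 0, 0, 15], [0, 0, 0, 0, 0, 0, 15]]]'

```text
time_s: 16.5
eef_pos: [0.6232, -0.0003, 0.1074]
eef_rot: [0.0, 1.0, -0.023, 0.0]
wrist_force: [0.2, 1.6, -1.6]
opening: 0.287
grasp_force: 59.2
```

Run:
```python
from h import *
c=snap('wrist','w8'); o,m=pose()
cv2.imwrite('pics/w8b.png',cv2.resize(c['frame'],(800,600),interpolation=cv2.INTER_CUBIC))
p=((cloud(c)-o['eef_pos'])@m*1000); z=cloud(c)[...,2]*1000; q=p.reshape(-1,3)
q=q[(np.hypot(q[:,0],q[:,1])<26)&(q[:,2]>60)&(q[:,2]<82)];print('foot',len(q),cv2.minEnclosingCircle(q[:,:2].astype(np.float32)),np.median(q[:,2]))
q=p[(z>40)&(z<100)&(p[...,1]<-45)&(p[...,1]>-140)]; print('cottage',len(q),cv2.minAreaRect(q[:,:2].astype(np.float32)))
q=p[(z>27)&(z<36)&(p[...,1]>40)&(p[...,1]<140)]; print('riser',len(q),cv2.minAreaRect(q[:,:2].astype(np.float32)))
q=p[(z>60)&(z<100)&(p[...,1]>60)&(p[...,1]<140)]; print('chapel roof',len(q),cv2.minAreaRect(q[:,:2].astype(np.float32)))
a=np.radians(2.6); row=np.array([np.sin(a),np.cos(a)])
to(*(np.array([617.1,-89.5])+90*row),86.5)
```

```text
t 16.55 pos [ 6.232e+02 -3.000e-01  1.074e+02] yaw -2.59 tilt [0.0001 0.    ] f [ 0.7  0.4 -0.8] op 0.286 grip 59.22821312924498
foot 1634 ((-0.9591560959815979, -0.018840685486793518), 19.89740562438965) 68.04488764960357
cottage 10108 ((-2.1641464233398438, -90.51182556152344), (69.80720520019531, 68.93363952636719), 89.9991683959961)
riser 3025 ((9.274768829345703, 74.86040496826172), (89.42489624023438, 53.07715606689453), 37.275062561035156)
chapel roof 6801 ((-1.9640312194824219, 89.3346939086914), (57.8951301574707, 70.61376190185547), 89.89353942871094)
t 16.55 pos [ 6.232e+02 -3.000e-01  1.074e+02] yaw -2.59 tilt [0.0001 0.    ] f [ 0.7  0.4 -0.8] op 0.286 grip 59.22821312924498
tool move [-2.1 -0.6 20.9]
```

View pics/w8b.png

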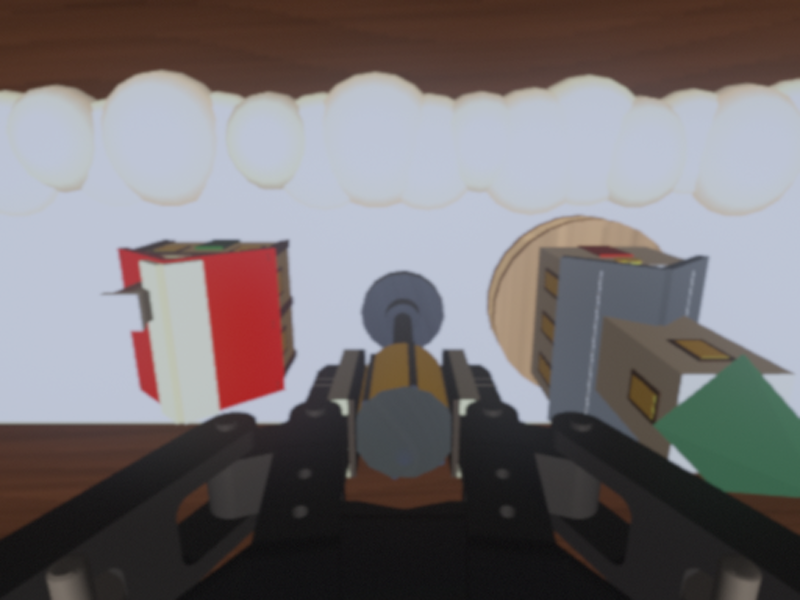

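Between cottage (210,330) and chapel (625,330), lamp foot at (402,311). Cottage and chapel midpoint lies at (-2.1,-0.6) and the foot at (-1.0,0.0) in the tool frame, so I'll correct by (-1.1,-0.6) and lower.

>>> jog_arm --series '[[[-1.1, -0.6, 8, 0, 0, 0, 15], [0, 0, 7, 0, 0, 0, 15], [0, 0, 3, 0, 0, 0, 15], [0, 0, 1.5, 0, 0, 0, 15], [0, 0, 0.8, 0, 0, 0, 15], [0, 0, 0, 0, 0, 0, 15], [0, 0, 0, 0, 0, 0, 15], [0, 0, 0, 0, 0, 0, 15], [0, 0, 0, 0, 0, 0, 15], [0, 0, 0, 0, 0, 0, 15]]]'

```text
time_s: 17.55
eef_pos: [0.6222, 0.0004, 0.0871]
eef_rot: [0.0, 1.0, -0.023, 0.0]
wrist_force: [0.1, 0.5, -0.8]
opening: 0.289
grasp_force: 59.2
```

>>> jog_arm --series '[[[0, 0, 0.5, 0, 0, 0, 15], [0, 0, 0.4, 0, 0, 0, 15], [0, 0, 0, 0, 0, 0, 15], [0, 0, 0, 0, 0, 0, 15], [0, 0, 0, 0, 0, 0, 28], [0, 0, 0, 0, 0, 0, 32], [0, 0, 0, 0, 0, 0, 40], [0, 0, 0, 0, 0, 0, 50], [0, 0, 0, 0, 0, 0, 50], [0, 0, 0, 0, 0, 0, 50]]]'

```text
time_s: 18.55
eef_pos: [0.6221, 0.0004, 0.086]
eef_rot: [-0.0, 1.0, -0.023, -0.0]
wrist_force: [0.4, -0.2, 0.5]
opening: 0.582
grasp_force: 0.0
```

>>> jog_arm --series '[[[0, 0, -20, 0, 0, 0, 50], [0, 0, -45, 0, 0, 0, 50], [0, 0, -45, 0, 0, 0, 50], [-30.9, -18.8, 0, 0, 0, 0, 60], [-30.9, -18.8, 0, 0, 0, 0, 60], [-30.9, -18.8, 0, 0, 0, 0, 60], [-30.9, -18.8, 0, 0, 0, 0, 60], [-30.9, -18.8, 0, 0, 0, 0, 60], [-30.9, -18.8, 0, 0, 0, 0, 60], [-30.9, -18.8, 0, 0, 0, 0, 60]]]'

```text
time_s: 19.55
eef_pos: [0.4108, 0.1423, 0.1962]
eef_rot: [-0.0, 1.0, -0.023, 0.0]
wrist_force: [-0.1, 0.4, -0.4]
opening: 0.703
grasp_force: 0.0
```

>>> jog_arm --series '[[[0, 0, 0, 0, 0, 0, 60], [0, 0, 0, 0, 0, 0, 60], [0, 0, 0, 0, 0, 0, 60], [0, 0, 0, 0, 0, 0, 60], [0, 0, 0, 0, 0, 0, 60], [0, 0, 0, 0, 0, 0, 60], [0, 0, 0, 0, 0, 0, 60], [0, 0, 0, 0, 0, 0, 60], [0, 0, 0, 0, 0, 0, 60], [0, 0, 0, 0, 0, 0, 60]]]'

```text
time_s: 20.55
eef_pos: [0.412, 0.1416, 0.1961]
eef_rot: [0.0, 1.0, -0.023, -0.0]
wrist_force: [-1.0, -1.0, 0.3]
opening: 0.708
grasp_force: 0.0
```

Run:
```python
from h import *
c=snap('wrist','w9'); o,m=pose()
P=cloud(c).reshape(-1,3)*1000
for z0,z1 in((40,70),(100,130),(129,140)):
    q=P[(np.hypot(P[:,0]-412.5,P[:,1]-141)<40)&(P[:,2]>z0)&(P[:,2]<z1)]
    print(z0,len(q),cv2.minEnclosingCircle(q[:,:2].astype(np.float32)),q[:,2].max())
to(*cv2.minEnclosingCircle(q[:,:2].astype(np.float32))[0],98)
s=P[(abs(P[:,0]-397)<90)&(abs(P[:,1]-272)<50)&(P[:,2]>24)&(P[:,2]<60)]
print('sledge hi',cv2.minAreaRect(s[:,:2].astype(np.float32)))
```

```text
t 20.6 pos [412.  141.6 196.1] yaw -2.58 tilt [-0.  0.] f [-0.7  0.5 -0.9] op 0.7 grip 0.0
40 845 ((412.2377624511719, 141.7649383544922), 26.874847412109375) 68.8907582179451
100 202 ((414.49554443359375, 141.68203735351562), 8.657581329345703) 129.98745218395587
129 473 ((412.3883972167969, 141.485595703125), 9.001502990722656) 135.3307744423119
t 20.6 pos [412.  141.6 196.1] yaw -2.58 tilt [-0.  0.] f [-0.7  0.5 -0.9] op 0.7 grip 0.0
tool move [ 0.4  0.1 98.1]
sledge hi ((388.9748840332031, 273.20562744140625), (64.9021987915039, 105.0610580444336), 81.14649200439453)
```

>>> jog_arm --series '[[[0.4, 0, 30, 0, 0, 0, 60], [0, 0, 40, 0, 0, 0, 60], [0, 0, 28, 0, 0, 0, 60], [0, 0, 0, 0, 0, 0, 40], [0, 0, 0, 0, 0, 0, 25], [0, 0, 0, 0, 0, 0, 10], [0, 0, 0, 0, 0, 0, 8], [0, 0, 0, 0, 0, 0, 8], [0, 0, 0, 0, 0, 0, 8], [0, 0, 0, 0, 0, 0, 8]]]'

```text
time_s: 21.6
eef_pos: [0.4142, 0.1418, 0.1]
eef_rot: [-0.0, 1.0, -0.023, 0.002]
wrist_force: [-0.5, 0.2, 7.0]
opening: 0.196
grasp_force: 58.8
```

>>> jog_arm --series '[[[0, 0, 0, 0, 0, 0, 8], [0, 0, 0, 0, 0, 0, 8], [0, 0, -5, 0, 0, 0, 8], [0, 0, -25, 0, 0, 0, 8], [0, 0, -40, 0, 0, 0, 8], [0, 0, -35, 0, 0, 0, 8], [0, 0, 0, 0, 0, 0, 8], [0, 0, 0, 0, 0, 0, 8], [0, 0, 0, 0, 0, 0, 8], [0, 0, 0, 0, 0, 0, 8]]]'

```text
time_s: 22.6
eef_pos: [0.4112, 0.1415, 0.2015]
eef_rot: [0.0, 1.0, -0.023, -0.002]
wrist_force: [-0.4, -0.3, -0.3]
opening: 0.187
grasp_force: 58.6
```

Run:
```python
from h import *
c=snap('wrist','w10'); o,m=pose()
p=((cloud(c)-o['eef_pos'])@m*1000); q=p.reshape(-1,3)
for z0,z1 in((3,97),(92,101)):
    s=q[(np.hypot(q[:,0],q[:,1])<45)&(q[:,2]>z0)&(q[:,2]<z1)]; print(len(s),cv2.minEnclosingCircle(s[:,:2].astype(np.float32)) if len(s)>5 else 0)
for z0 in range(0,110,10):
    s=q[(np.hypot(q[:,0],q[:,1])<45)&(q[:,2]>z0)&(q[:,2]<z0+10)]
    if len(s): print(z0,len(s),s[:,1].min().round(1),s[:,1].max().round(1),s[:,0].max().round(1))
to(629.3,180.2)
```

```text
t 22.65 pos [411.4 141.5 201.7] yaw -2.59 tilt [-0.003  -0.0002] f [ 0.4 -0.6 -2.1] op 0.192 grip 58.60064506530762
4963 ((-1.6876426935195923, 0.3747742474079132), 32.83282470703125)
0 0
0 539 -10.7 12.3 12.6
10 877 -17.7 19.0 16.9
20 391 -19.4 19.9 18.1
30 790 -22.0 23.0 21.4
40 1038 -26.1 27.1 25.1
50 53 -20.2 16.2 24.2
60 1002 -31.3 31.4 29.1
70 400 -32.5 32.7 30.7
t 22.65 pos [411.4 141.5 201.7] yaw -2.59 tilt [-0.003  -0.0002] f [ 0.4 -0.6 -2.1] op 0.192 grip 58.60064506530762
tool move [215.9 -48.5  -0.7]
```

>>> jog_arm --series '[[[27.2, -6.1, 0, 0, 0, 0, 8], [27.2, -6.1, 0, 0, 0, 0, 8], [27.2, -6.1, 0, 0, 0, 0, 8], [27.2, -6.1, 0, 0, 0, 0, 8], [27.2, -6.1, 0, 0, 0, 0, 8], [27.2, -6.1, 0, 0, 0, 0, 8], [27.2, -6.1, 0, 0, 0, 0, 8], [27.2, -6, 0, 0, 0, 0, 8], [0, 0, 15, 0, 0, 0, 8], [0, 0, 20, 0, 0, 0, 8]]]'

```text
time_s: 23.65
eef_pos: [0.6322, 0.1804, 0.1667]
eef_rot: [0.0, 1.0, -0.023, -0.0]
wrist_force: [-0.6, -0.2, -2.4]
opening: 0.19
grasp_force: 58.7
```

>>> jog_arm --series '[[[0, 0, 25, 0, 0, 0, 8], [0, 0, 15, 0, 0, 0, 8], [0, 0, 5, 0, 0, 0, 8], [0, 0, 0, 0, 0, 0, 8], [0, 0, 0, 0, 0, 0, 8], [0, 0, 0, 0, 0, 0, 8], [0, 0, 0, 0, 0, 0, 8], [0, 0, 0, 0, 0, 0, 8], [0, 0, 0, 0, 0, 0, 8], [0, 0, 0, 0, 0, 0, 8]]]'

```text
time_s: 24.65
eef_pos: [0.632, 0.1805, 0.1233]
eef_rot: [-0.0, 1.0, -0.023, 0.0]
wrist_force: [0.3, 0.2, -1.7]
opening: 0.191
grasp_force: 58.7
```

Run:
```python
from h import *
c=snap('wrist','w11'); o,m=pose()
cv2.imwrite('pics/w11b.png',cv2.resize(c['frame'],(800,600),interpolation=cv2.INTER_CUBIC))
p=((cloud(c)-o['eef_pos'])@m*1000); z=cloud(c)[...,2]*1000; q=p.reshape(-1,3)
s=q[(np.hypot(q[:,0],q[:,1])<45)&(q[:,2]>3)&(q[:,2]<97)]; print('fir',len(s),cv2.minEnclosingCircle(s[:,:2].astype(np.float32)))
q=p[(z>40)&(z<100)&(p[...,1]>48)&(p[...,1]<140)]; print('cottage',len(q),cv2.minAreaRect(q[:,:2].astype(np.float32)))
q=p[(z>4)&(z<17)&(p[...,1]>140)&(p[...,1]<220)&(abs(p[...,0])<25)&(z>12.5)]; print('lampfoot',len(q),cv2.minEnclosingCircle(q[:,:2].astype(np.float32)) if len(q)>5 else 0)
to(629.3,180.2,108.2)
```

```text
t 24.7 pos [632.  180.4 123.1] yaw -2.59 tilt [ 0. -0.] f [ 0.  0. -1.] op 0.194 grip 58.666951060295105
fir 4954 ((-1.5164713859558105, 0.36128100752830505), 32.87627410888672)
cottage 8403 ((-2.6297664642333984, 90.41262817382812), (70.0046157836914, 68.4813232421875), 89.97040557861328)
lampfoot 167 ((-0.8647534251213074, 167.82815551757812), 22.735876083374023)
t 24.7 pos [632.  180.4 123.1] yaw -2.59 tilt [ 0. -0.] f [ 0.  0. -1.] op 0.194 grip 58.666951060295105
tool move [-2.7  0.3 14.9]
```

View pics/w11b.png

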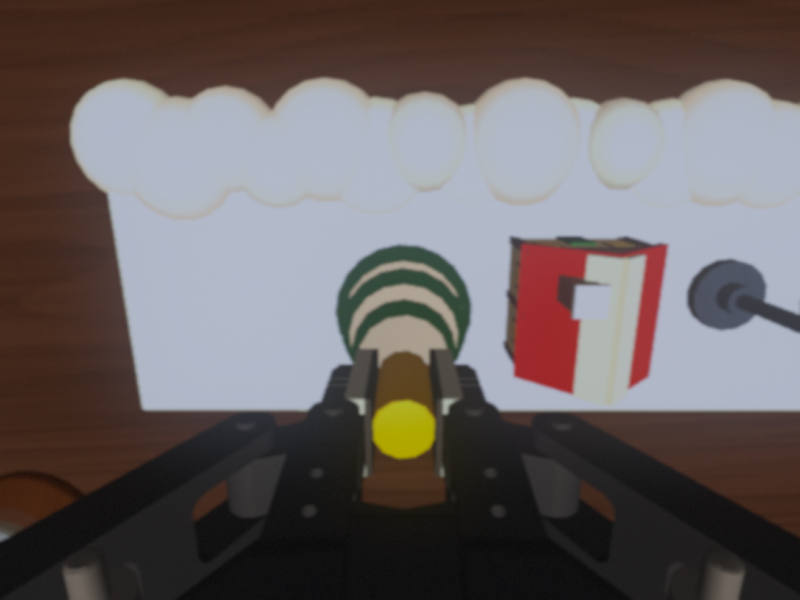

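Fir hovers with tiers centred at (403,300), cottage (585,320), lamp foot (727,295). Correcting by (-1.1, 0.1) and lowering.

>>> jog_arm --series '[[[-1.1, 0.1, 6, 0, 0, 0, 8], [0, 0, 5, 0, 0, 0, 8], [0, 0, 2, 0, 0, 0, 8], [0, 0, 1, 0, 0, 0, 8], [0, 0, 0.7, 0, 0, 0, 8], [0, 0, 0.5, 0, 0, 0, 8], [0, 0, 0, 0, 0, 0, 8], [0, 0, 0, 0, 0, 0, 8], [0, 0, 0, 0, 0, 0, 8], [0, 0, 0, 0, 0, 0, 8]]]'

```text
time_s: 25.7
eef_pos: [0.631, 0.1804, 0.1081]
eef_rot: [-0.0, 1.0, -0.023, 0.0]
wrist_force: [0.7, -0.3, 0.4]
opening: 0.195
grasp_force: 58.7
```

>>> jog_arm --series '[[[0, 0, 0.3, 0, 0, 0, 8], [0, 0, 0, 0, 0, 0, 8], [0, 0, 0, 0, 0, 0, 22], [0, 0, 0, 0, 0, 0, 30], [0, 0, 0, 0, 0, 0, 45], [0, 0, 0, 0, 0, 0, 45], [0, 0, 0, 0, 0, 0, 45], [0, 0, -20, 0, 0, 0, 45], [0, 0, -45, 0, 0, 0, 45], [0, 0, -40, 0, 0, 0, 45]]]'

```text
time_s: 26.7
eef_pos: [0.6304, 0.1803, 0.2133]
eef_rot: [0.0, 1.0, -0.023, -0.001]
wrist_force: [1.2, 0.6, 0.9]
opening: 0.53
grasp_force: 0.0
```

Run:
```python
from h import *
to(420,-270)
```

```text
t 26.7 pos [630.4 180.3 213.3] yaw -2.59 tilt [-0.0014 -0.0001] f [1.2 0.6 0.9] op 0.53 grip 0.0
tool move [-1.899e+02  4.594e+02  4.000e-01]
```

>>> jog_arm --series '[[[-17.3, 41.8, 0, 0, 0, 0, 70], [-17.3, 41.8, 0, 0, 0, 0, 70], [-17.3, 41.8, 0, 0, 0, 0, 70], [-17.3, 41.8, 0, 0, 0, 0, 70], [-17.3, 41.8, 0, 0, 0, 0, 70], [-17.3, 41.8, 0, 0, 0, 0, 70], [-17.3, 41.8, 0, 0, 0, 0, 70], [-17.3, 41.8, 0, 0, 0, 0, 70], [-17.3, 41.8, 0, 0, 0, 0, 70], [-17.3, 41.8, 0, 0, 0, 0, 70]]]'

```text
time_s: 27.7
eef_pos: [0.4382, -0.2309, 0.2129]
eef_rot: [0.0, 1.0, -0.023, 0.0]
wrist_force: [0.6, -1.0, 0.6]
opening: 0.821
grasp_force: 0.0
```

>>> jog_arm --series '[[[-17.3, 41.8, 0, 0, 0, 0, 70], [0, 0, 20, 0, 0, 0.14, 70], [0, 0, 20, 0, 0, 0.14, 70], [0, 0, 20, 0, 0, 0.14, 70], [0, 0, 0, 0, 0, 0, 70], [0, 0, 0, 0, 0, 0, 70], [0, 0, 0, 0, 0, 0, 70], [0, 0, 0, 0, 0, 0, 70], [0, 0, 0, 0, 0, 0, 70], [0, 0, 0, 0, 0, 0, 70]]]'

```text
time_s: 28.7
eef_pos: [0.4202, -0.2705, 0.1531]
eef_rot: [0.0, 0.973, -0.23, 0.0]
wrist_force: [0.3, -0.1, 0.6]
opening: 0.82
grasp_force: 0.0
```

Run:
```python
from h import *
c=snap('wrist','w12'); o,m=pose()
P=cloud(c)*1000; T=((cloud(c)-o['eef_pos'])@m*1000)
k=(np.hypot(P[...,0]-412,P[...,1]+277)<70)&(P[...,2]>15)&(P[...,2]<36)
q=P[k]; r=cv2.minAreaRect(q[:,:2].astype(np.float32)); print('log',len(q),r,q[:,2].max())
print('in tool',cv2.minAreaRect(T[k][:,:2].astype(np.float32)))
to(*r[0],4)
cv2.imwrite('pics/w12b.png',cv2.resize(c['frame'],(800,600),interpolation=cv2.INTER_CUBIC))
```

```text
t 28.75 pos [ 420.2 -270.5  153. ] yaw -26.62 tilt [ 0.0005 -0.0005] f [0.8 0.6 0. ] op 0.817 grip 0.0
log 3089 ((411.7466735839844, -278.8520812988281), (27.938499450683594, 100.88822937011719), 63.78019714355469) 32.32724144225047
in tool ((-3.87933349609375, 11.270731925964355), (27.938411712646484, 100.89082336425781), 89.59445190429688)
t 28.75 pos [ 420.2 -270.5  153. ] yaw -26.62 tilt [ 0.0005 -0.0005] f [0.8 0.6 0. ] op 0.817 grip 0.0
tool move [ -3.9  11.3 149. ]
```

View pics/w12b.png

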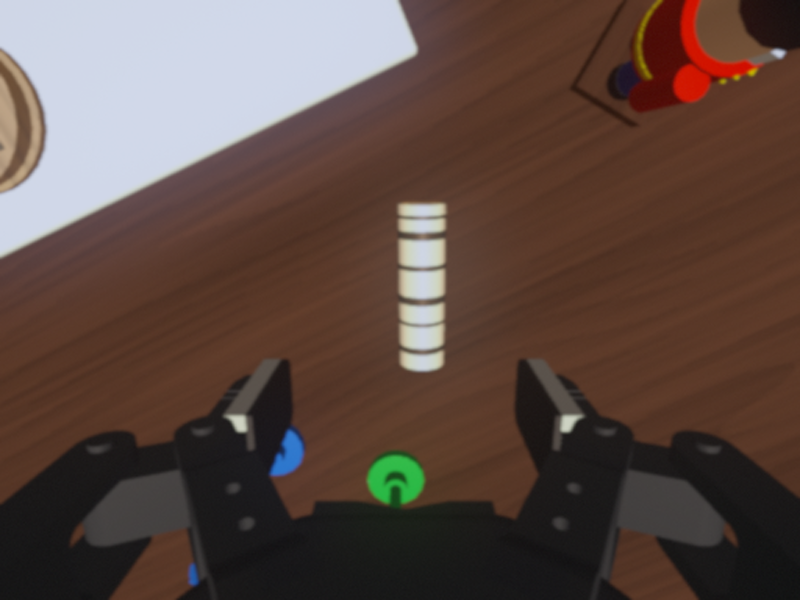

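Log centred at (422,287), vertical in the picture, clear of the green foot (396,478), the blue foot (285,450) and the nutcracker. Descending.

>>> jog_arm --series '[[[-3.9, 11.3, 30, 0, 0, 0, 70], [0, 0, 40, 0, 0, -0.007, 70], [0, 0, 40, 0, 0, 0, 70], [0, 0, 28, 0, 0, 0, 70], [0, 0, 6, 0, 0, 0, 70], [0, 0, 0, 0, 0, 0, 70], [0, 0, 0, 0, 0, 0, 70], [0, 0, 0, 0, 0, 0, 70], [0, 0, 0, 0, 0, 0, 70], [0, 0, 0, 0, 0, 0, 70]]]'

```text
time_s: 29.75
eef_pos: [0.412, -0.2793, 0.0096]
eef_rot: [0.001, 0.974, -0.227, 0.001]
wrist_force: [-0.5, -0.4, 0.3]
opening: 0.819
grasp_force: 0.0
```

Run:
```python
from h import *
to(411.75,-278.85,5)
```

```text
t 29.75 pos [ 412.  -279.3    9.6] yaw -26.25 tilt [ 0.0013 -0.0014] f [-0.5 -0.4  0.3] op 0.819 grip 0.0
tool move [-0.4 -0.3  4.6]
```

>>> jog_arm --series '[[[-0.4, -0.3, 4.6, 0, 0, 0, 70], [0, 0, 0, 0, 0, 0, 55], [0, 0, 0, 0, 0, 0, 42], [0, 0, 0, 0, 0, 0, 34], [0, 0, 0, 0, 0, 0, 30], [0, 0, 0, 0, 0, 0, 26], [0, 0, 0, 0, 0, 0, 20], [0, 0, 0, 0, 0, 0, 20], [0, 0, 0, 0, 0, 0, 20], [0, 0, 0, 0, 0, 0, 20]]]'

```text
time_s: 30.75
eef_pos: [0.4113, -0.2784, 0.0043]
eef_rot: [0.0, 0.974, -0.227, 0.0]
wrist_force: [-0.8, 2.0, 5.1]
opening: 0.306
grasp_force: 58.8
```

>>> jog_arm --series '[[[0, 0, 0, 0, 0, 0, 20], [0, 0, -5, 0, 0, 0, 20], [0, 0, -20, 0, 0, 0, 20], [0, 0, -40, 0, 0, 0, 20], [0, 0, -45, 0, 0, 0, 20], [0, 0, -45, 0, 0, 0, 20], [0, 0, -30, 0, 0, 0, 20], [0, 0, 0, 0, 0, 0, 20], [0, 0, 0, 0, 0, 0, 20], [0, 0, 0, 0, 0, 0, 20]]]'

```text
time_s: 31.75
eef_pos: [0.4105, -0.2775, 0.1875]
eef_rot: [-0.001, 0.974, -0.227, -0.001]
wrist_force: [-0.8, 0.1, -1.4]
opening: 0.301
grasp_force: 59.0
```

Run:
```python
from h import *
c=snap('wrist','w13'); o,m=pose()
T=((cloud(c)-o['eef_pos'])@m*1000); q=T.reshape(-1,3)
s=q[(abs(q[:,1])<22)&(q[:,0]>12)&(q[:,0]<80)&(q[:,2]>-22)&(q[:,2]<12)]
print(len(s),cv2.minAreaRect(s[:,:2].astype(np.float32)),s[:,2].min(), s.min(0),s.max(0), np.polyfit(s[:,0],s[:,2],1))
# sledge from w1 and w9: stakes tops / bolsters, pad
for n in('w1','w9'):
    P=cloud(load(n)).reshape(-1,3)*1000
    a=P[(np.abs(P[:,0]-397)<70)&(np.abs(P[:,1]-272)<60)]
    for z0,z1 in((44,58),(24,44),(4.5,9)):
        b=a[(a[:,2]>z0)&(a[:,2]<z1)]
        if len(b)<5: continue
        print(n,z0,len(b),cv2.minAreaRect(b[:,:2].astype(np.float32)))
        if z0==44:
            from scipy.cluster.vq import kmeans2
            ce,l=kmeans2(b[:,:2],np.array([[358,240],[350,300],[430,248],[422,308]],float),minit='matrix'); print(ce.round(1),np.bincount(l), ce.mean(0))
```

```text
t 31.8 pos [ 410.4 -277.4  187.2] yaw -26.26 tilt [-0.0022  0.0024] f [-0.4 -0.3 -1.5] op 0.306 grip 59.04785335063934
1450 ((31.687767028808594, 1.646986961364746), (30.258657455444336, 39.347801208496094), 89.98957061767578) -21.999070570017754 [ 12.01110705 -13.4787592  -21.99907057] [ 5.13608486e+01  1.67798981e+01 -5.92681179e-03] [  0.12926369 -22.88479138]
w1 44 119 ((401.3696594238281, 271.37030029296875), (66.3336410522461, 72.58161926269531), 81.35041809082031)
[[363.5 246.4]
 [372.7 305.5]
 [430.2 235.7]
 [439.4 294.8]] [29 31 29 30] [401.44464932 270.60782458]
w1 24 1151 ((389.68243408203125, 272.9342041015625), (65.56155395507812, 103.6891860961914), 81.22332000732422)
w1 4.5 2553 ((398.62457275390625, 270.2251892089844), (118.5334701538086, 135.54806518554688), 88.04395294189453)
w9 44 139 ((400.8932800292969, 271.35980224609375), (64.89607238769531, 73.32721710205078), 81.13423919677734)
[[363.6 246.5]
 [372.5 305.7]
 [430.3 235.9]
 [439.6 294.9]] [31 37 31 40] [401.50311201 270.74450436]
w9 24 1520 ((388.93865966796875, 272.97314453125), (64.43159484863281, 105.0610580444336), 81.14649200439453)
w9 4.5 3753 ((399.6813659667969, 271.746826171875), (119.0669937133789, 134.39649963378906), 89.80139923095703)
```

Run:
```python
from h import *
c=load('w13'); o,m=pose()
T=((cloud(c)-o['eef_pos'])@m*1000); q=T.reshape(-1,3)
s=q[(abs(q[:,1])<20)&(q[:,0]>16)&(q[:,0]<80)&(q[:,2]>-35)&(q[:,2]<-5)]
print(len(s),s.min(0),s.max(0))
for x in range(16,54,5):
    b=s[(s[:,0]>x)&(s[:,0]<x+5)]
    if len(b): print(x,len(b),'ztop',np.percentile(b[:,2],5).round(1),'y',b[:,1].min().round(1),b[:,1].max().round(1))
to(401.2,271.1)
```

```text
t 31.8 pos [ 410.4 -277.4  187.2] yaw -26.26 tilt [-0.0022  0.0024] f [-0.4 -0.3 -1.5] op 0.306 grip 59.04785335063934
5301 [ 16.00019878 -13.40969021 -28.3572133 ] [51.36084857 14.50507278 -5.00125961]
16 648 ztop -26.9 y -12.9 14.1
21 661 ztop -26.8 y -13.3 14.0
26 672 ztop -26.8 y -13.3 14.1
31 726 ztop -27.1 y -13.4 14.2
36 724 ztop -26.9 y -12.8 14.1
41 765 ztop -26.9 y -13.2 14.5
46 842 ztop -26.9 y -13.2 14.4
51 263 ztop -23.5 y -11.5 12.2
t 31.8 pos [ 410.4 -277.4  187.2] yaw -26.26 tilt [-0.0022  0.0024] f [-0.4 -0.3 -1.5] op 0.306 grip 59.04785335063934
tool move [-250.9 -487.8    1.4]
```

>>> jog_arm --series '[[[0, 0, 0, 0, 0, -0.101, 20], [0, 0, 0, 0, 0, -0.101, 20], [0, 0, 0, 0, 0, -0.101, 20], [-7.9, -45.1, 0, 0, 0, 0, 20], [-7.9, -45.1, 0, 0, 0, 0, 20], [-7.9, -45.1, 0, 0, 0, 0, 20], [-7.9, -45.1, 0, 0, 0, 0, 20], [-7.9, -45.1, 0, 0, 0, 0, 20], [-7.9, -45.1, 0, 0, 0, 0, 20], [-7.9, -45.1, 0, 0, 0, 0, 20]]]'

```text
time_s: 32.8
eef_pos: [0.4042, 0.044, 0.1877]
eef_rot: [-0.0, 0.997, -0.078, -0.001]
wrist_force: [1.5, 0.0, 0.2]
opening: 0.304
grasp_force: 59.1
```

>>> jog_arm --series '[[[-7.9, -45.1, 0, 0, 0, 0, 20], [-7.9, -45.1, 0, 0, 0, 0, 20], [-7.9, -45.1, 0, 0, 0, 0, 20], [-7.9, -45.1, 0, 0, 0, 0, 20], [-7.9, -45, 0, 0, 0, 0, 20], [0, 0, 30, 0, 0, 0, 20], [0, 0, 40, 0, 0, 0, 20], [0, 0, 25, 0, 0, 0, 20], [0, 0, 0, 0, 0, 0, 20], [0, 0, 0, 0, 0, 0, 20]]]'

```text
time_s: 33.8
eef_pos: [0.4005, 0.2707, 0.0933]
eef_rot: [0.001, 0.997, -0.078, -0.001]
wrist_force: [0.2, 0.4, -0.6]
opening: 0.304
grasp_force: 59.2
```

>>> jog_arm --series '[[[0, 0, 0, 0, 0, 0, 20], [0, 0, 0, 0, 0, 0, 20], [0, 0, 0, 0, 0, 0, 20], [0, 0, 0, 0, 0, 0, 20], [0, 0, 0, 0, 0, 0, 20], [0, 0, 0, 0, 0, 0, 20], [0, 0, 0, 0, 0, 0, 20], [0, 0, 0, 0, 0, 0, 20], [0, 0, 0, 0, 0, 0, 20], [0, 0, 0, 0, 0, 0, 20]]]'

```text
time_s: 34.8
eef_pos: [0.4012, 0.271, 0.094]
eef_rot: [0.0, 0.997, -0.078, -0.0]
wrist_force: [-0.7, 0.3, -0.9]
opening: 0.305
grasp_force: 59.2
```

Run:
```python
from h import *
c=snap('wrist','w14'); o,m=pose()
cv2.imwrite('pics/w14b.png',cv2.resize(c['frame'],(800,600),interpolation=cv2.INTER_CUBIC))
P=cloud(c)*1000; T=((cloud(c)-o['eef_pos'])@m*1000); q=T.reshape(-1,3)
s=q[(abs(q[:,1])<20)&(q[:,0]>16)&(q[:,0]<80)&(q[:,2]>-35)&(q[:,2]<-5)]
print('log',s.min(0),s.max(0))
k=(P[...,2]>44)&(P[...,2]<56)&(abs(T[...,1])<45)&(abs(T[...,0])<60); b=T[k]; print('stakes',len(b))
for sy in(-1,1):
    e=b[(b[:,1]*sy>20)&(b[:,0]>15)]; print(len(e),e[:,:2].min(0) if len(e) else 0,e[:,:2].max(0) if len(e) else 0)
k=(P[...,2]>4.8)&(P[...,2]<9)&(T[...,0]>20)&(abs(T[...,1])<60)&(T[...,0]<75); b=T[k]; print('pad',len(b),b[:,:2].min(0),b[:,:2].max(0))
to(401.2,271.1,28.3)
```

```text
t 34.85 pos [401.2 271.   93.9] yaw -8.89 tilt [-0.0001 -0.0001] f [-0.4  0.6 -1.1] op 0.308 grip 59.21802341938019
log [ 16.00065938 -13.42151999 -28.41194775] [51.06623942 14.55068411 -5.05475359]
stakes 132
67 [ 31.74151732 -32.82686216] [ 36.29351672 -27.64715552]
65 [31.44844636 27.15794684] [36.27610357 31.9272183 ]
pad 2864 [ 20.3883183  -56.29582307] [73.15300833 38.64507456]
t 34.85 pos [401.2 271.   93.9] yaw -8.89 tilt [-0.0001 -0.0001] f [-0.4  0.6 -1.1] op 0.308 grip 59.21802341938019
tool move [ 0.  -0.1 65.6]
```

View pics/w14b.png

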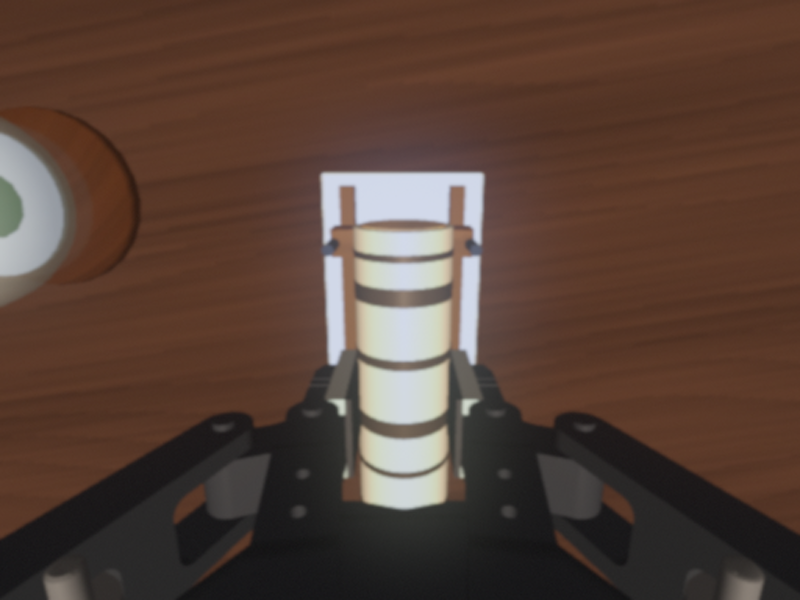

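Log held above the sledge, centred at (404,360). The stakes at (330,247) and (475,247) are symmetrical about it, and the globe at the left is clear. Corrected by (-0.9,-0.8) and lowering.

>>> jog_arm --series '[[[-0.9, -0.8, 15, 0, 0, 0, 20], [0, 0, 20, 0, 0, 0, 20], [0, 0, 15, 0, 0, 0, 20], [0, 0, 8, 0, 0, 0, 20], [0, 0, 4, 0, 0, 0, 20], [0, 0, 1.5, 0, 0, 0, 20], [0, 0, 0, 0, 0, 0, 20], [0, 0, 0, 0, 0, 0, 20], [0, 0, 0, 0, 0, 0, 20], [0, 0, 0, 0, 0, 0, 20]]]'

```text
time_s: 35.85
eef_pos: [0.4007, 0.272, 0.0309]
eef_rot: [-0.0, 0.997, -0.078, 0.0]
wrist_force: [0.3, -0.3, -0.2]
opening: 0.306
grasp_force: 59.2
```

>>> jog_arm --series '[[[0, 0, 1, 0, 0, 0, 20], [0, 0, 0.7, 0, 0, 0, 20], [0, 0, 0.5, 0, 0, 0, 20], [0, 0, 0, 0, 0, 0, 20], [0, 0, 0, 0, 0, 0, 20], [0, 0, 0, 0, 0, 0, 20], [0, 0, 0, 0, 0, 0, 20], [0, 0, 0, 0, 0, 0, 20], [0, 0, 0, 0, 0, 0, 20], [0, 0, 0, 0, 0, 0, 20]]]'

```text
time_s: 36.85
eef_pos: [0.4004, 0.2719, 0.0283]
eef_rot: [0.0, 0.997, -0.078, -0.0]
wrist_force: [-1.4, -1.0, -0.4]
opening: 0.301
grasp_force: 59.3
```

>>> jog_arm --series '[[[0, 0, 0.4, 0, 0, 0, 20], [0, 0, 0.4, 0, 0, 0, 20], [0, 0, 0.3, 0, 0, 0, 20], [0, 0, 0, 0, 0, 0, 20], [0, 0, 0, 0, 0, 0, 20], [0, 0, 0, 0, 0, 0, 20], [0, 0, 0, 0, 0, 0, 20], [0, 0, 0, 0, 0, 0, 20], [0, 0, 0, 0, 0, 0, 20], [0, 0, 0, 0, 0, 0, 20]]]'

```text
time_s: 37.85
eef_pos: [0.4004, 0.2719, 0.0282]
eef_rot: [0.0, 0.997, -0.077, -0.0]
wrist_force: [-4.5, -2.5, 12.8]
opening: 0.309
grasp_force: 60.4
```

>>> jog_arm --series '[[[0, 0, -0.7, 0, 0, 0, 20], [0, 0, 0, 0, 0, 0, 20], [0, 0, 0, 0, 0, 0, 28], [0, 0, 0, 0, 0, 0, 30], [0, 0, 0, 0, 0, 0, 33], [0, 0, 0, 0, 0, 0, 36], [0, 0, 0, 0, 0, 0, 42], [0, 0, 0, 0, 0, 0, 50], [0, 0, 0, 0, 0, 0, 50], [0, 0, 0, 0, 0, 0, 50]]]'

```text
time_s: 38.85
eef_pos: [0.4004, 0.2719, 0.0279]
eef_rot: [-0.0, 0.997, -0.078, 0.0]
wrist_force: [-0.1, -0.5, -0.2]
opening: 0.584
grasp_force: 0.0
```

>>> jog_arm --series '[[[0, 0, -10, 0, 0, 0, 50], [0, 0, -20, 0, 0, 0, 50], [0, 0, -40, 0, 0, 0, 50], [0, 0, -45, 0, 0, 0, 50], [0, 0, -45, 0, 0, 0, 50], [0, 0, -20, 0, 0, 0, 50], [0, 0, 0, 0, 0, 0, 50], [0, 0, 0, 0, 0, 0, 50], [0, 0, 0, 0, 0, 0, 50], [0, 0, 0, 0, 0, 0, 50]]]'

```text
time_s: 39.85
eef_pos: [0.3994, 0.2715, 0.2063]
eef_rot: [0.001, 0.997, -0.078, -0.001]
wrist_force: [0.1, -0.1, 0.4]
opening: 0.587
grasp_force: 0.0
```

Run:
```python
from h import *
c=snap('wrist','w15'); o,m=pose()
P=cloud(c)*1000; T=((cloud(c)-o['eef_pos'])@m*1000)
k=(P[...,2]>43)&(P[...,2]<60)&(abs(T[...,1])<18)&(abs(T[...,0])<70); b=T[k]; print('log',len(b),cv2.minAreaRect(b[:,:2].astype(np.float32)),P[k][:,2].max())
k=(P[...,2]>40)&(P[...,2]<60)&(abs(T[...,1])>22)&(abs(T[...,1])<42)&(abs(T[...,0])<60); b=T[k]; print('stakes',len(b),cv2.minAreaRect(b[:,:2].astype(np.float32)))
cv2.imwrite('pics/w15b.png',cv2.resize(c['frame'],(800,600),interpolation=cv2.INTER_CUBIC))
to(600,45,280)
```

```text
t 39.9 pos [399.6 271.6 206.5] yaw -8.9 tilt [-0.0027 -0.001 ] f [ 0.4  0.  -0.3] op 0.583 grip 0.0
log 2571 ((1.9905586242675781, -0.37176513671875), (27.661985397338867, 100.72257232666016), 89.936767578125) 56.25511022782531
stakes 113 ((1.7291069030761719, -0.6346511840820312), (73.25259399414062, 64.36580657958984), 0.19006846845149994)
t 39.9 pos [399.6 271.6 206.5] yaw -8.9 tilt [-0.0027 -0.001 ] f [ 0.4  0.  -0.3] op 0.583 grip 0.0
tool move [232.8 193.  -73.9]
```

View pics/w15b.png

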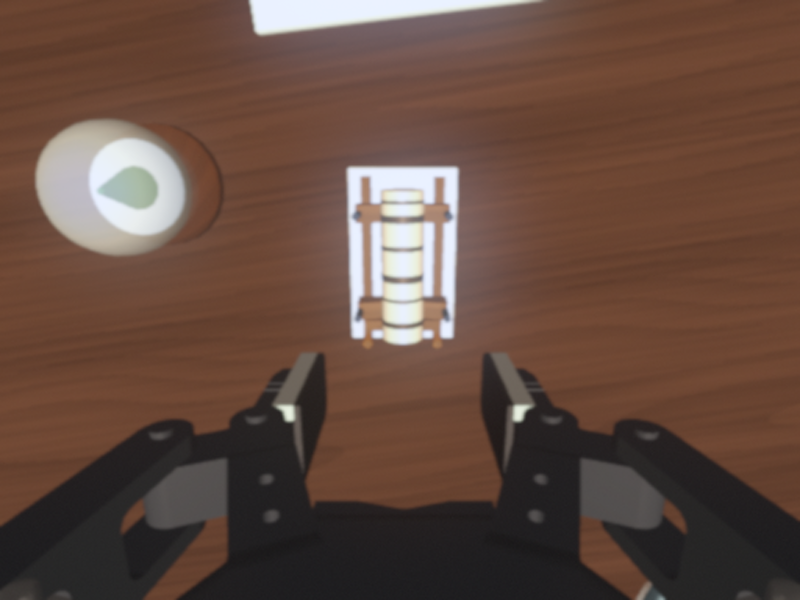

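Log lies centred in the trough at (403,266), within about 0.3 mm of the stakes' centre. Final check of the row from above.

>>> jog_arm --series '[[[0, 0, -30, 0, 0, 0, 50], [0, 0, -30, 0, 0, 0, 50], [31.5, 27.5, 0, 0, 0, 0, 50], [31.5, 27.5, 0, 0, 0, 0, 50], [31.5, 27.5, 0, 0, 0, 0, 50], [31.5, 27.5, 0, 0, 0, 0, 50], [31.5, 27.5, 0, 0, 0, 0, 50], [31.5, 27.5, 0, 0, 0, 0, 50], [31.5, 27.5, 0, 0, 0, 0, 50], [0, 0, 0, 0, 0, -0.11, 50]]]'

```text
time_s: 40.9
eef_pos: [0.5906, 0.0433, 0.2661]
eef_rot: [0.001, 1.0, -0.024, -0.001]
wrist_force: [-0.3, -0.1, -0.4]
opening: 0.579
grasp_force: 0.0
```

>>> jog_arm --series '[[[0, 0, 0, 0, 0, 0, 50], [0, 0, 0, 0, 0, 0, 50], [0, 0, 0, 0, 0, 0, 50], [0, 0, 0, 0, 0, 0, 50], [0, 0, 0, 0, 0, 0, 50], [0, 0, 0, 0, 0, 0, 50], [0, 0, 0, 0, 0, 0, 50], [0, 0, 0, 0, 0, 0, 50], [0, 0, 0, 0, 0, 0, 50], [0, 0, 0, 0, 0, 0, 50]]]'

```text
time_s: 41.9
eef_pos: [0.5885, 0.0476, 0.2679]
eef_rot: [-0.0, 1.0, -0.023, 0.0]
wrist_force: [-0.4, -0.4, 0.7]
opening: 0.588
grasp_force: 0.0
```

Run:
```python
from h import *
c=snap('wrist','w16'); o,m=pose()
cv2.imwrite('pics/w16b.png',cv2.resize(c['frame'],(800,600),interpolation=cv2.INTER_CUBIC))
P=cloud(c).reshape(-1,3)*1000
def f(n,xy,r,z0,z1):
    q=P[(np.hypot(P[:,0]-xy[0],P[:,1]-xy[1])<r)&(P[:,2]>z0)&(P[:,2]<z1)][:,:2].astype(np.float32)
    print(n,len(q),cv2.minAreaRect(q),cv2.minEnclosingCircle(q)[0])
f('chapel',(617,-89),60,55,100); f('riser',(617,-89),60,26,36); f('lampcap',(621,0),40,122,140);f('lampfoot',(621,0),30,15,22); f('cottage',(625,90),60,40,100); f('firtop',(629,180),40,137,150); f('firtiers',(629,180),40,20,145)
```

```text
t 41.95 pos [588.5  47.6 267.9] yaw -2.59 tilt [-0.0001  0.    ] f [-0.1 -0.2 -0.2] op 0.589 grip 0.0
chapel 2511 ((617.2501220703125, -89.45855712890625), (57.75005340576172, 70.10464477539062), 87.59532165527344) (617.241943359375, -89.1277084350586)
riser 1053 ((627.2589111328125, -72.45748901367188), (50.398502349853516, 89.35636901855469), 59.232818603515625) (617.7147827148438, -88.8653335571289)
lampcap 612 ((621.473388671875, 0.7575693130493164), (26.64729881286621, 25.91660499572754), 0.1286892294883728) (621.4517822265625, 0.6072611212730408)
lampfoot 375 ((624.4070434570312, 4.987644195556641), (29.561830520629883, 38.78371047973633), 54.6435546875) (621.5076904296875, 1.0021920204162598)
cottage 3452 ((625.4931030273438, 102.7717514038086), (93.97274017333984, 67.30613708496094), 87.3844985961914) (625.4967651367188, 97.33114624023438)
firtop 340 ((629.6124267578125, 179.86285400390625), (17.502750396728516, 17.090770721435547), 84.3350830078125) (629.2487182617188, 179.9116973876953)
firtiers 2875 ((630.995361328125, 171.95108032226562), (64.8257827758789, 49.26431655883789), 11.039786338806152) (629.61181640625, 179.9622802734375)
```

View pics/w16b.png

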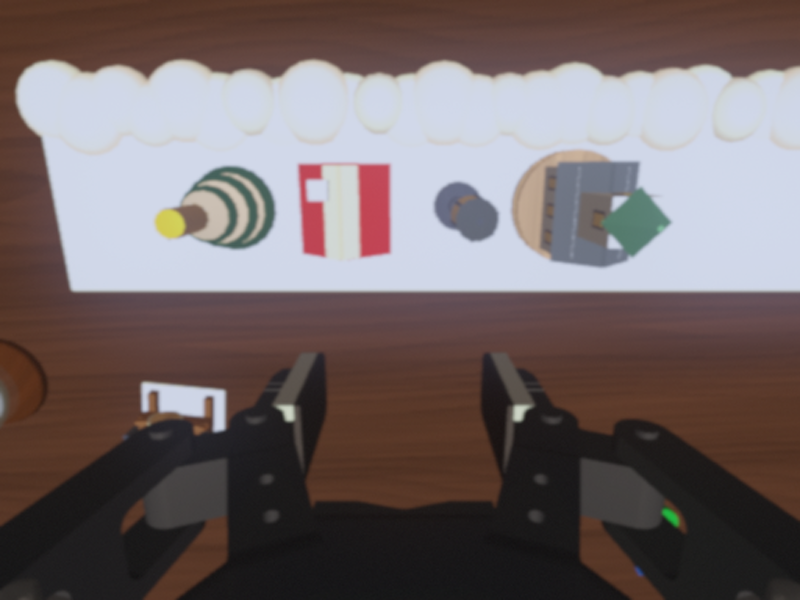

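The row reads fir (225,210), cottage (345,210), lamp (460,207), chapel (595,212), all standing and within about 0.6 mm of their targets. Handing in.

```bash
python3 -c "
from bench import ctrl
print(ctrl.hand_in())"
```

```text
the job is handed in; nothing more can be done
None
```

The job is handed in after about 42 s of the 88 s: chapel, lamp and fir measured within about 0.6 mm of their places in the row with the cottage, the log lies centred in the sledge trough to about 0.3 mm, and the nutcracker and globe were not touched (the hand-in returned no score).

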